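# Cull the twisted reaction tile on the levelling plate

### The arm

A 6-joint arm with a two-finger parallel gripper is mounted at the origin on the work surface. World frame = base frame: x ahead of the robot, y to its left, z up, the work surface at z = 0. Lengths are in mm, angles in rad, forces in N, time in s.
With the tool pointing down it reaches from about 275 to 1000 mm from the base axis. Payload 8.4 kg.
Tool frame: the origin (TCP) lies on the centre line of the jaws, within the pads' length; the fingertips stand 22 mm ahead of it and the grasp point (between the pads) lies 3 mm ahead of it; z points along the fingers, y is the direction in which the jaws open and shut (so a half turn about z gives the same grasp; the last joint's range is limited). The gripper opens to 85 mm and grips with 20 to 120 N. Pads are 22 mm wide; open, the fingers measure 114 mm over their backs; the gripper's body (76 mm by 85 mm) begins 54 mm behind the grasp point. The pads swing forward as they close: fully open they stand 13 mm farther back than shut.
Start: joints at [-1.25, 0.353, 1.633, -0, 1.155, -0.002], TCP at [198.263, -592.722, 253.281] pointing down, gripper open.
Joint ranges: [-2.63, 2.63], [-0.92, 2.1], [0.06, 2.66], [-1.3, 4.44], [0, 2.69], [-3.02, 3.02]. Speed limits (rad/s): [2.22, 2.22, 2.79, 3.14, 3.14, 3.14].

### API

Orientations are given as [roll, pitch, yaw] about the fixed x, y, z axes, in that order (R = Rz(yaw) Ry(pitch) Rx(roll)).
In Python, from rig import r gives the robot as it stands.
- The arm moves only by the tool carry_out, never from a script. Its argument "rows" is text: rows parted by semicolons, each of 5 numbers parted by spaces: the opening, from 0 (shut) to 1 (fully open), then the shift along the tool's x, y, z in units of 30 mm (1.0 is 30 mm), then the turn about the tool's z in units of 8 degrees (1.0 is 8 degrees). A call has 1 to 12 rows; each row shifts and turns the commanded pose from where the row before left it, along the tool's axes as they then stand; what a row does not reach is not made up. A row lasts 1/8 s, in which the tool goes at most 62.5 mm and 10.7 degrees, less where a joint would pass 70% of its speed; a pose out of reach is approached as far as the arm can. A call is refused whole if a number of a shift passes 1 or a number of a turn 1, either way. A call with a gripper value outside its range is refused whole. The fingers move at their own pace and stop on an object; "newtons" is the grip in N (left out, the last holds). Time passes only in rows, so rows that do not move let the fingers close. It gives the time, the measured TCP pose, the force and the opening at its end, in the units of the state.
- r.sense(): the state, without advancing time (a new reading comes with each control period).
- r.grab_frame(name): name is "scene" or "side" or "wrist"; returns the picture (400x640x3 uint8, blue, green, red); there is no depth.
- r.get_calibration(name): a dict with "intrinsics" (3x3 intrinsics, pixels), "k1" (the pictures are not rectified: a ray, as slopes to the right and down, at radius r is drawn at 1 + k1 r^2 times it, then the intrinsics apply), "position" and "rotation" of the camera in the world. Camera axes: x right, y up, looking along -z (the intrinsics and any distortion apply to the point x, -y, -z); pixel columns grow to the right and rows downward; lengths in mm; the calibration is good to about 2 mm. A picture is of the moment at which its call begins: read the wrist's pose just before it. get_calibration takes no time and is no camera call; for the wrist camera it gives the pose at the moment of the call.
- r.sign_off(): hands the job in, once; it reports no verdict.
The state is a dict: "clock": time; "qpos": joint angles; "qvel": joint speeds; "joint_efforts": joint torques, N m; "eef_pos": TCP position; "tcp_rot": TCP orientation; "contact_force": force on the tool from outside, world axes, zero at the start; "wrist_torque": the same for the moment, N m; "opening": opening from 0.0 (shut) to 1.0 (fully open).
Only numpy, scipy, OpenCV 4.12 (cv2) and the standard library are available. Lean on these libraries where they do the work, as an engineer would, in place of code of your own. Each camera call takes 0.05 s, during which the arm holds its last target.

### The job

Two white reaction tiles are drying on the wire rack and one of them has come out of the autoclave twisted. Lay both tiles on the dark levelling plate, then press down firmly on their corners until the twisted one rocks under you. Pick that one up again by one end and post it end-first into the reject bin; leave the flat tile lying on the plate, and do not disturb the bottle, dishes and swab pot.

Things in the scene. Friction and masses are not known exactly. Their poses are not given: they have to be found in the camera images.
- tile_a: one of two look-alike white plastic reaction tiles: a bar 160 mm long (its x), 60 mm wide (y), 7.5 mm thick, on four 2.5 mm high corner feet (so 10 mm in all), 0.11 kg, two rows of eight wells on top; origin in the middle, at the level of its feet, z up. At the start it lies across the rails of the draining rack. Either tile may be the twisted one; the other is flat.
- tile_b: the other white tile, same size, axes and origin as tile_a. Whichever tile is twisted stands on the plate on two diagonally opposite feet: freshly laid it may stand nearly level, but pressed over either of its other two feet it tips down there (about 0.05 rad from level) and stays so when let go; pressed on the opposite corner it tips the other way, 5 mm at the corner. The flat tile stays level.
- plate_top (a point): centre of the flat top of the levelling plate, a dark steel plate 200 mm (x) by 250 mm (y) on three screw feet, fixed; its top is 45 mm above the bench, z up. Both tiles fit on it side by side with their length along its x. The flush screw ends and the small round level at its near edge do not stand proud. Press a tile about 10 to 15 mm in from its edges.
- rack: steel wire draining rack, fixed; origin on the bench under its middle. Two rails along its y at x = +55 and -55 mm, tops 32 mm above the bench; the tiles lie across them (length along rack x), centres about y = +55 and -55 mm. Guide loops 18 mm wide and 26 mm high stand on the rails 5 mm beside the tiles' long edges; between the rails the edges are free, so a tile is taken across its middle.
- bin: grey open reject bin, fixed; 145 mm long (x) by 94 mm wide (y) by 120 mm high outside, walls and floor 5 mm, so inside 135 by 84 mm; origin under its middle on the bench, z up. Too short for a tile to go in flat: a tile goes in sloping, one end first, along the bin's x.
- bottle: amber bottle with a white cap, 64 mm diameter, about 135 mm tall, standing; origin at its foot. Leave alone.
- dishes: stack of six culture dishes, 92 mm diameter, 90 mm tall; origin at its foot. Leave alone.
- swabs: white pot of wooden swabs, 72 mm diameter, 90 mm tall; origin at its foot. Leave alone.
Mind the look-alikes: they are no part of the job. Leave any blue or pink look-alike of the bin alone. What is shaped like the tile_a but red is not meant.

How it is judged:
By the outcome, as a careful person would: the job done as asked, in the order asked, and still so for the second after the job is handed in, with the robot touching nothing.
It also fails if it takes over 67 s, if anything falls off the work surface, if the arm or the gripper's body presses on something with over 40 N, if the wrist force passes 120 N, or if a joint passes its speed limit or range.

## Working session

There is one attempt and no reset: what is moved stays moved. The work goes in short steps, Python scripts to look and compute and a tool call to move; the robot and the scene stay as the last step left them, time stands still between calls to the robot, and variables do not carry over. Pictures are saved under pics/ and viewed, and the job is handed in when it is done.

Besides the shell and the picture viewer there is one more tool, called after "Request:" as name(argument=value, ...) on one line, values as JSON. carry_out: Moves the arm, as the interface text tells. Its arguments: {"type":"object","properties":{"rows":{"type":"string"},"newtons":{"type":"number"}},"required":["rows"]}

```bash
ls; mkdir -p pics
python3 - <<'E'
from rig import r
import cv2
print(r.sense())
for n in ("scene","side","wrist"):
    c=r.get_calibration(n); print(n,c)
    cv2.imwrite(f"pics/{n}0.png",r.grab_frame(n))
E
```

```text
pics
{'clock': 0.0, 'qpos': array([-1.25039812e+00,  3.53648673e-01,  1.63414228e+00,  1.76905323e-05,
        1.15518691e+00, -2.41350836e-03]), 'qvel': array([ 1.00171743e-03, -1.19234575e-03,  1.99456352e-04, -1.27310257e-03,
       -7.26114719e-04, -5.89366618e-05]), 'joint_efforts': array([-1.16084950e-03, -6.05252123e+01, -3.42065299e+01,  1.36686626e-05,
        9.38831217e-03,  9.88544372e-06]), 'eef_pos': array([ 198.12784944, -592.29462195,  252.55784136]), 'tcp_rot': array([-3.14020749e+00, -1.95178033e-05,  3.22804546e-01]), 'contact_force': array([ 0.76275984, -0.13582684,  0.22472546]), 'wrist_torque': array([-0.00336605, -0.0276186 , -0.00046696]), 'opening': 0.9974106643446458}
scene {'intrinsics': array([[402.02707529,   0.        , 321.87723316],
       [  0.        , 402.02707529, 199.14650151],
       [  0.        ,   0.        ,   1.        ]]), 'k1': -0.07897041366218567, 'position': array([1082.19936698,  171.11537186,  963.36089597]), 'rotation': array([0.58277916, 0.00900738, 1.94565848])}
side {'intrinsics': array([[423.96517403,   0.        , 326.50404718],
       [  0.        , 423.96517403, 203.19482116],
       [  0.        ,   0.        ,   1.        ]]), 'k1': -0.06194725425989556, 'position': array([148.79648837, 582.53027468, 960.59691074]), 'rotation': array([ 0.68176143,  0.00961889, -2.61400192])}
wrist {'intrinsics': array([[317.94143711,   0.        , 320.67688983],
       [  0.        , 317.94143711, 194.70310903],
       [  0.        ,   0.        ,   1.        ]]), 'k1': -0.04472485686930589, 'position': array([ 276.95286386, -565.87965421,  373.63247168]), 'rotation': array([-0.32829902,  0.00138058, -1.24766676])}
```

View pics/scene0.png

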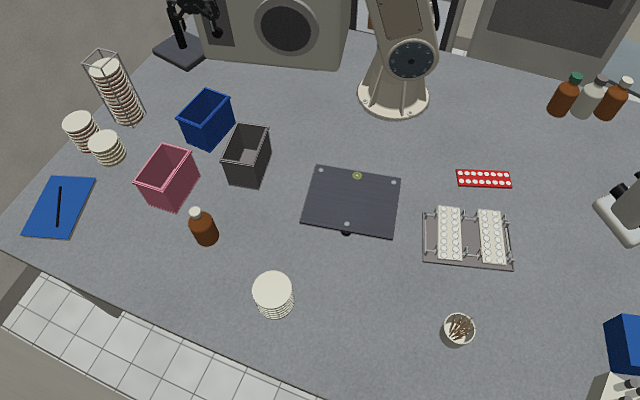

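View pics/side0.png

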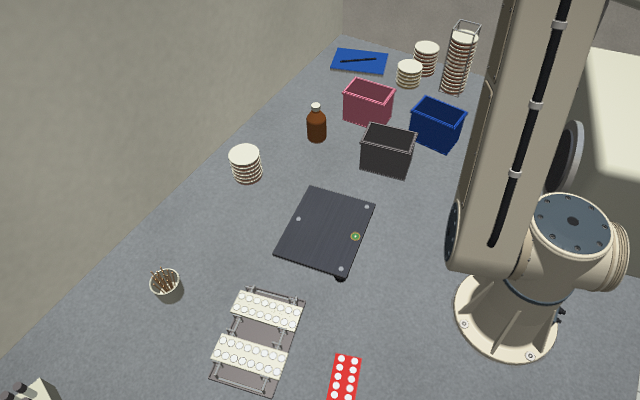

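View pics/wrist0.png

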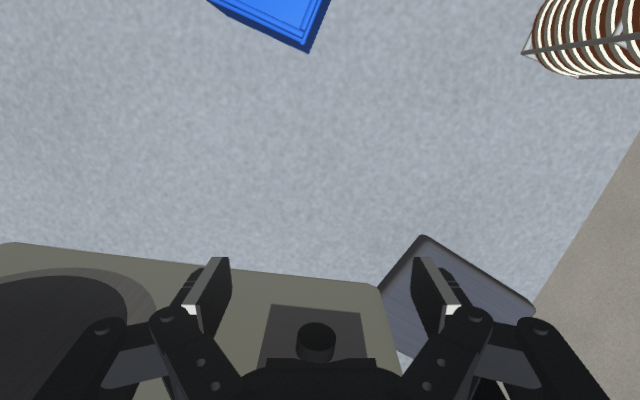

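The scene view shows the white tiles on the rack at about (450,233) and (492,236), the plate at (350,202) and the grey bin at (246,155). The red look-alike is at (484,179), and the dishes, bottle and swabs stand around them. Next I'll measure.

```bash
cat > h.py <<'E'
import numpy as np, cv2
from scipy.spatial.transform import Rotation as R
from rig import r
def cam(n): 
    c=r.get_calibration(n); return c
def ray(c,uv):
    K=c["intrinsics"]; uv=np.atleast_2d(np.array(uv,float))
    d=np.stack([(uv[:,0]-K[0,2])/K[0,0],(uv[:,1]-K[1,2])/K[1,1]],1)
    s=d.copy()
    for _ in range(20): s=d/(1+c["k1"]*(s**2).sum(1,keepdims=True))
    v=np.stack([s[:,0],-s[:,1],-np.ones(len(s))],1)
    return c["position"],R.from_euler("xyz",c["rotation"]).apply(v)
def onz(c,uv,z):
    p,v=ray(c,uv); t=(z-p[2])/v[:,2]; return p+t[:,None]*v
def proj(c,P):
    P=np.atleast_2d(P); q=R.from_euler("xyz",c["rotation"]).inv().apply(P-c["position"])
    s=np.stack([q[:,0],-q[:,1]],1)/(-q[:,2:3]); s=s*(1+c["k1"]*(s**2).sum(1,keepdims=True))
    K=c["intrinsics"]; return s*[K[0,0],K[1,1]]+[K[0,2],K[1,2]]
def rects(img,mask,c,z,amin=300):
    out=[]
    for k in cv2.findContours(mask.astype(np.uint8),cv2.RETR_EXTERNAL,cv2.CHAIN_APPROX_NONE)[0]:
        if cv2.contourArea(k)<amin: continue
        w=onz(c,k[:,0,:]+0.0,z)[:,:2].astype(np.float32)
        out.append((cv2.minAreaRect(w),k[:,0,:].mean(0)))
    return out
E
python3 - <<'E'
from h import *
for n in("scene","side"):
    im=cv2.imread(f"pics/{n}0.png"); 
    x,y,w,h={"scene":(410,150,120,130),"side":(200,270,180,130)}[n]
    cv2.imwrite(f"pics/{n}_rack.png",cv2.resize(im[y:y+h,x:x+w],None,fx=4.4,fy=4.4,interpolation=cv2.INTER_CUBIC))
    x,y,w,h={"scene":(170,80,240,170),"side":(260,80,220,205)}[n]
    cv2.imwrite(f"pics/{n}_plate.png",cv2.resize(im[y:y+h,x:x+w],None,fx=2.9,fy=2.9,interpolation=cv2.INTER_CUBIC))
    c=cam(n); hsv=cv2.cvtColor(im,cv2.COLOR_BGR2HSV)
    m=(hsv[...,2]>205)&(hsv[...,1]<40)
    m=cv2.morphologyEx(m.astype(np.uint8),cv2.MORPH_CLOSE,np.ones((3,3)))
    for q in rects(im,m,c,42,200): print(n,"white",q)
    m=(hsv[...,2]<100)&(hsv[...,1]<80)
    m=cv2.morphologyEx(m.astype(np.uint8),cv2.MORPH_OPEN,np.ones((5,5)))
    for q in rects(im,m,c,45,800): print(n,"dark",q)
E
```

```text
scene white (((813.0116577148438, -78.7064208984375), (92.21198272705078, 109.47384643554688), 85.3359603881836), array([271.57251908, 294.13740458]))
scene white (((465.7121887207031, 395.8505859375), (154.15052795410156, 57.94048309326172), 14.209213256835938), array([491.54861111, 236.82638889]))
scene white (((494.78265380859375, 290.8204345703125), (154.6104278564453, 56.25475311279297), 12.587642669677734), array([449.37062937, 233.09090909]))
scene white (((522.8846435546875, -932.7464599609375), (86.7370834350586, 92.34249114990234), 19.137086868286133), array([ 76.        , 120.45454545]))
scene white (((100.10150146484375, -25.928115844726562), (208.7264404296875, 86.611328125), 70.5732421875), array([380.41358025, 105.24691358]))
scene dark (((213.29672241210938, 751.0253295898438), (77.42261505126953, 192.6683807373047), 86.97116088867188), array([628.14285714, 202.63492063]))
scene dark (((499.1629638671875, 18.84130096435547), (212.42601013183594, 248.33668518066406), 9.036855697631836), array([351.74350649, 202.4025974 ]))
scene dark (((473.70745849609375, -315.3301086
[... 2575 characters left out ...]
, (162.96771240234375, 115.27267456054688), 10.58596420288086), array([383.74305556, 161.19444444]))
side dark (((495.86376953125, -392.6630554199219), (147.622314453125, 92.58424377441406), 9.513218879699707), array([389.55462185, 136.6302521 ]))
side dark (((256.45831298828125, -538.856201171875), (34.626407623291016, 577.3108520507812), 8.80710220336914), array([473.24894515, 142.23206751]))
side dark (((-98.09342956542969, -656.1558837890625), (266.9065246582031, 871.2928466796875), 4.8645100593566895), array([598.56565657, 179.17777778]))
side dark (((346.9629211425781, -1184.3526611328125), (74.49244689941406, 782.7940673828125), 7.359902858734131), array([499.58215962,  42.18309859]))
```

```bash
ls pics
```

```text
scene0.png
scene_plate.png
scene_rack.png
side0.png
side_plate.png
side_rack.png
wrist0.png
```

View pics/scene_rack.png

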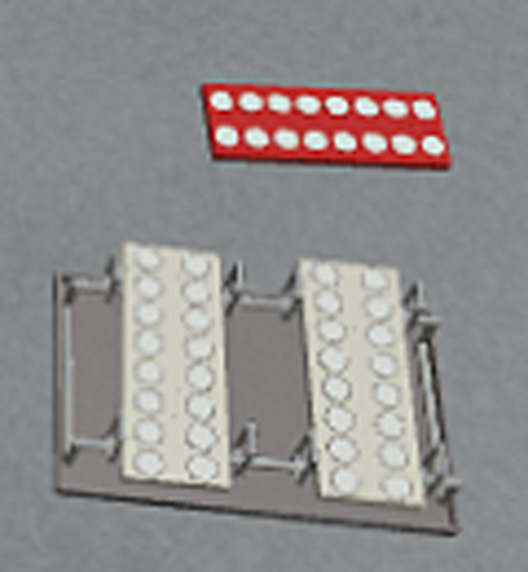

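View pics/side_rack.png

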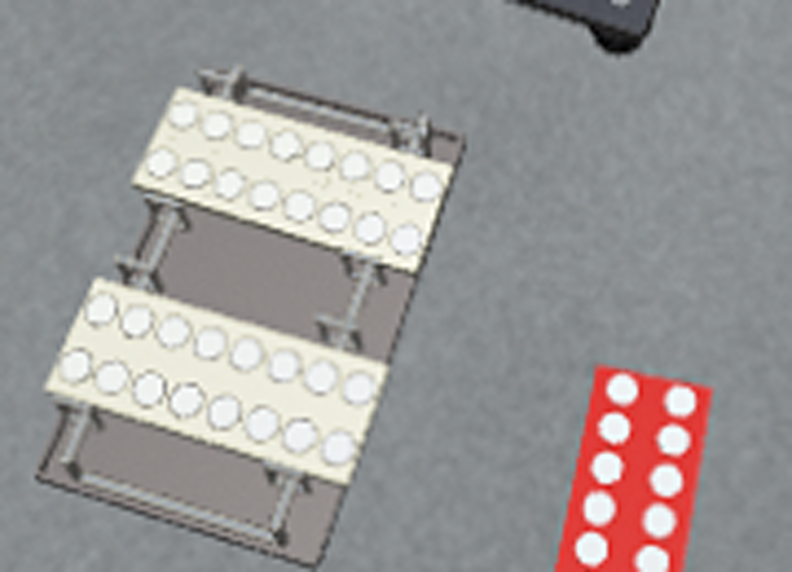

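View pics/scene_plate.png

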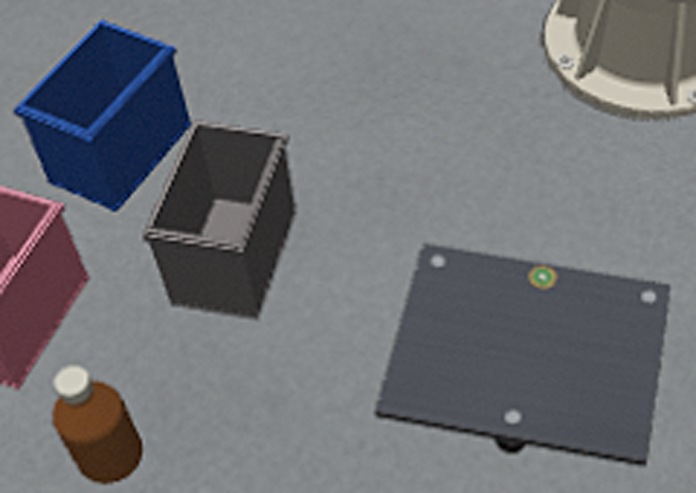

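View pics/side_plate.png

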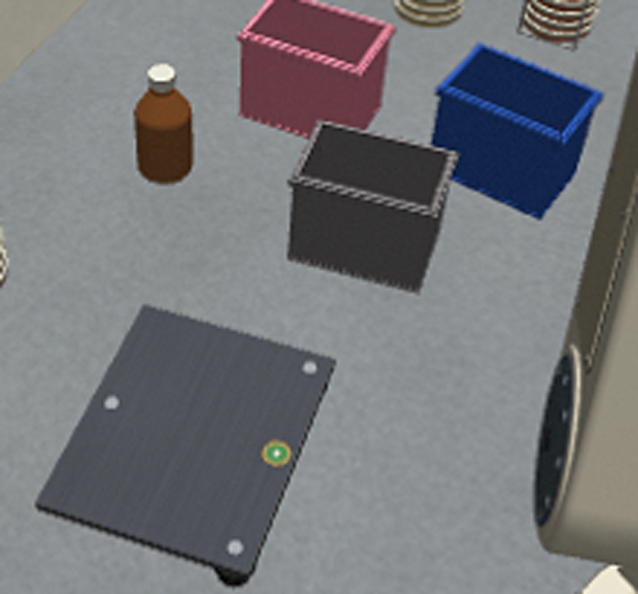

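Run:
```python
from h import *
S=cam("scene");D=cam("side")
def cs(l,o): return np.array(l)/2.9+np.array(o)-0.33
ps=cs([(424,244),(669,286),(645,459),(376,409)],(170,80)); pd=cs([(145,305),(335,360),(248,570),(37,503)],(260,80))
bs=cs([(195,124),(290,135),(243,248),(146,236)],(170,80)); bd=cs([(320,121),(458,152),(438,213),(289,180)],(260,80))
for nm,c,q,z in(("plate",S,ps,45),("plate",D,pd,45),("bin",S,bs,120),("bin",D,bd,120)):
    w=onz(c,q,z)[:,:2]; print(nm,w.round(0).tolist(),w.mean(0).round(1),cv2.minAreaRect(w.astype(np.float32)))
# screws
for c,q in((S,cs([(438,261),(649,296),(513,417),(543,277)],(170,80))),(D,cs([(310,368),(235,547),(112,403),(277,453)],(260,80)))):
    print("screws",onz(c,q,45)[:,:2].round(1).tolist())
# triangulate tiles
def tri(a,b):
    p1,v1=ray(S,a);p2,v2=ray(D,b);v1=v1[0]/np.linalg.norm(v1);v2=v2[0]/np.linalg.norm(v2)
    A=np.stack([v1,-v2],1);t=np.linalg.lstsq(A,p2-p1,rcond=None)[0]
    return ((p1+t[0]*v1+p2+t[1]*v2)/2).round(1),np.linalg.norm(p1+t[0]*v1-p2-t[1]*v2).round(1)
# tile corners from zoom
ts=np.array([(125,241),(218,255),(229,488),(121,477),(299,259),(397,270),(424,507),(318,495)])/4.4+[410,150]-.4
td=np.array([(468*0+412,272),(133,184),(180,88),(450,165),(354,485),(45,389),(95,279),(388,367)])/4.4+[200,270]-.4
for z in(39.5,42):
  for nm,c,q in(("S",S,ts),("D",D,td)):
    w=onz(c,q,z)[:,:2]
    for k in(0,4): print(nm,z,w[k:k+4].mean(0).round(1),cv2.minAreaRect(w[k:k+4].astype(np.float32))[1:])
```

```text
plate [[414.0, -120.0], [376.0, 123.0], [568.0, 154.0], [607.0, -89.0]] [491.1  17.3] ((490.90997314453125, 17.22600555419922), (195.689453125, 246.21522521972656), 9.093323707580566)
plate [[607.0, -90.0], [412.0, -120.0], [375.0, 121.0], [568.0, 155.0]] [490.5  16.3] ((489.9355163574219, 16.77740478515625), (197.27503967285156, 247.83714294433594), 9.142946243286133)
bin [[408.0, -367.0], [388.0, -271.0], [532.0, -250.0], [552.0, -342.0]] [ 470.3 -307.5] ((470.2658996582031, -306.4137878417969), (148.9337615966797, 98.13945770263672), 10.089951515197754)
bin [[546.0, -345.0], [402.0, -371.0], [384.0, -279.0], [532.0, -248.0]] [ 465.9 -310.7] ((466.87762451171875, -309.77880859375), (150.8994903564453, 97.26009368896484), 10.538365364074707)
screws [[428.6, -98.6], [394.5, 108.5], [569.8, 30.4], [409.9, 4.9]]
screws [[428.4, -99.7], [395.5, 106.8], [569.7, 29.3], [409.9, 2.8]]
S 39.5 [493.  289.1] ((162.83651733398438, 61.867244720458984), 11.775429725646973)
S 39.5 [464.6 396.8] ((160.87249755859375, 61.062191009521484), 13.49090576171875)
D 39.5 [494.5 288.3] ((158.43983459472656, 61.94840621948242), 12.481877326965332)
D 39.5 [463.4 396.1] ((163.5470733642578, 59.61365509033203), 14.022551536560059)
S 42 [494.6 288.8] ((162.3958282470703, 61.6998176574707), 11.775422096252441)
S 42 [466.3 396.2] ((160.43711853027344, 60.896942138671875), 13.490861892700195)
D 42 [493.6 289.1] ((158.009765625, 61.78028106689453), 12.481902122497559)
D 42 [462.6 396.6] ((163.10316467285156, 59.45182418823242), 14.022546768188477)
```

```bash
cat >> h.py <<'E'
def go(x,y,z,yawdeg,p=None,yaw=None):
    s=r.sense(); p=s["eef_pos"] if p is None else np.array(p,float)
    y0=np.degrees(s["tcp_rot"][2]) if yaw is None else yaw
    a=np.radians(yawdeg); d=np.array([x,y,z])-p
    print("at",p.round(1),"yaw %.2f"%y0,"F",s["contact_force"].round(1),"op %.3f"%s["opening"],"t %.2f"%s["clock"])
    print("units x %.3f y %.3f z %.3f turn %.3f"%((d[0]*np.cos(a)+d[1]*np.sin(a))/30,(d[0]*np.sin(a)-d[1]*np.cos(a))/30,-d[2]/30,-(yawdeg-y0)/8))
E
python3 - <<'E'
from h import *
go(494,288.8,112,12.4)
E
```

```text
at [ 198.2 -592.4  252.7] yaw 18.49 F [ 0.4  0.  -0.1] op 0.998 t 0.15
units x 15.939 y -26.571 z 4.691 turn 0.762
```

Request:
carry_out(rows="1 0 0 0 0.76;1 0.6 -1 0 0;1 0.6 -1 0 0;1 0.6 -1 0 0;1 0.6 -1 0 0;1 0.6 -1 0 0;1 0.6 -1 0 0;1 0.6 -1 0 0;1 0.6 -1 0 0;1 0.6 -1 0 0;1 0.6 -1 0 0;1 0.6 -1 0 0")

```text
clock: 1.65
eef_pos: [320.8, -226.7, 253.3]
tcp_rot: [3.142, -0.0, 0.216]
contact_force: [0.8, -0.8, 0.1]
opening: 0.996
```

Run:
```python
from h import *
go(494,288.8,112,12.4)
```

```text
at [ 320.8 -226.7  253.3] yaw 12.40 F [ 0.8 -0.8  0.1] op 0.996 t 1.65
units x 9.328 y -15.544 z 4.709 turn 0.000
```

Request:
carry_out(rows="1 0.6 -1 0 0;1 0.6 -1 0 0;1 0.6 -1 0 0;1 0.6 -1 0 0;1 0.6 -1 0 0;1 0.6 -1 0 0;1 0.6 -1 0 0;1 0.6 -1 0 0;1 0.6 -1 0 0;1 0.6 -1 0.5 0;1 0.6 -1 0.9 0;1 0.6 -1 0.9 0")

```text
clock: 3.15
eef_pos: [454.5, 171.4, 183.6]
tcp_rot: [-3.142, -0.001, 0.217]
contact_force: [1.4, -0.9, 0.4]
opening: 1.003
```

Request:
carry_out(rows="1 0.6 -1 0.8 0;1 0.6 -1 0.8 0;1 0.6 -1 0.5 0;1 0.33 -0.54 0.3 0;1 0 0 0 0")

```text
clock: 3.78
eef_pos: [493.6, 288.1, 111.7]
tcp_rot: [3.141, 0.001, 0.218]
contact_force: [-0.4, -1.1, -0.7]
opening: 0.998
```

Run:
```python
from h import *
go(494,288.8,112,12.4)
c=cam("wrist"); im=r.grab_frame("wrist"); np.save("pics/w1.npy",c,allow_pickle=True); cv2.imwrite("pics/w1.png",im)
```

```text
at [493.6 288.1 111.7] yaw 12.49 F [-0.4 -1.1 -0.7] op 0.998 t 3.77
units x 0.017 y -0.022 z -0.010 turn 0.011
```

View pics/w1.png

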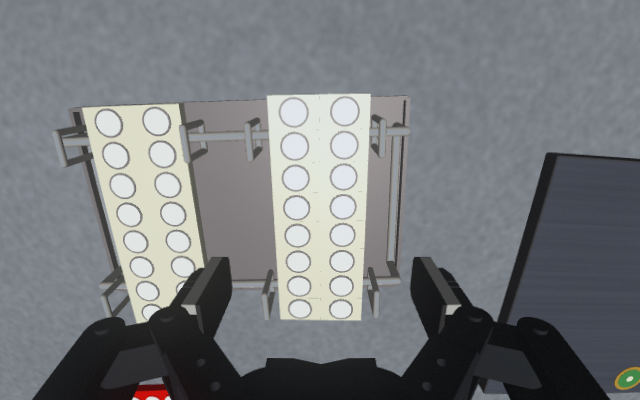

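The wrist view shows the near tile at columns 268–378, rows 95–320, centred between the jaws (pads at 231 and 411). Next I check its position and go down.

Run:
```python
from h import *
c=cam("wrist")
for z in(39.5,42):
    w=onz(c,[(268,95),(370,94),(363.5,320),(281,320)],z)[:,:2]; print(w.round(0).tolist(),w.mean(0),cv2.minAreaRect(w.astype(np.float32)))
im=cv2.imread("pics/w1.png");hsv=cv2.cvtColor(im,cv2.COLOR_BGR2HSV)
m=(hsv[...,2]>190)&(hsv[...,1]<70)
for q in rects(im,m,c,39.5,3000): print(q)
for q in rects(im,m,c,42,3000): print(q)
```

```text
[[564.0, 334.0], [577.0, 276.0], [420.0, 238.0], [407.0, 299.0]] [491.79772058 287.00781095] ((491.8701477050781, 286.42303466796875), (161.4639129638672, 61.89261245727539), 12.832155227661133)
[[564.0, 334.0], [577.0, 277.0], [422.0, 239.0], [409.0, 299.0]] [492.86792747 287.24676996] ((492.9394226074219, 286.6695861816406), (159.37840270996094, 61.09320831298828), 12.832159042358398)
(((463.2728271484375, 396.58526611328125), (158.95335388183594, 60.10616683959961), 13.607595443725586), array([147.68797565, 213.28462709]))
(((492.06329345703125, 288.1173095703125), (160.58370971679688, 60.704830169677734), 12.750134468078613), array([318.04712813, 210.01030928]))
(((464.71148681640625, 395.408935546875), (156.90028381347656, 59.329811096191406), 13.607599258422852), array([147.68797565, 213.28462709]))
(((493.13006591796875, 288.3419494628906), (158.509521484375, 59.92075729370117), 12.750126838684082), array([318.04712813, 210.01030928]))
```

Request:
carry_out(rows="1 0 0 0.7 -0.05;1 0 0 0.7 0;1 0 0 0.6 0;1 0 0 0.14 0;0 0 0 0 0;0 0 0 0 0;0 0 0 0 0;0 0 0 0 0;0 0 0 0 0", newtons=50)

```text
clock: 4.95
eef_pos: [494.4, 287.8, 49.0]
tcp_rot: [-3.141, -0.001, 0.224]
contact_force: [-0.1, -2.2, 6.9]
opening: 0.681
```

Run:
```python
from h import *
go(500,-39.3,75,9.1)
cv2.imwrite("pics/w2.png",r.grab_frame("wrist"))
```

```text
at [494.4 287.8  49. ] yaw 12.82 F [-0.1 -2.2  6.9] op 0.681 t 4.95
units x -1.540 y 10.795 z -0.865 turn 0.465
```

View pics/w2.png

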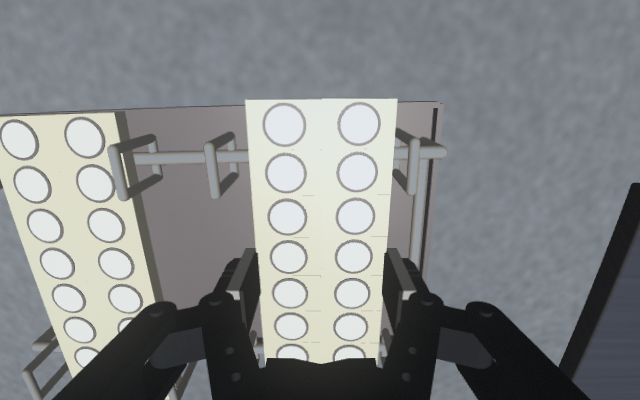

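Request:
carry_out(rows="0 0 0 -0.4 0;0 0 0 -1 0;0 0 0 -1 0;0 -0.16 1 0 0.46;0 -0.16 1 0 0;0 -0.16 1 0 0;0 -0.16 1 0 0;0 -0.16 1 0 0;0 -0.16 1 0 0;0 -0.16 1 0 0;0 -0.16 1 0 0;0 -0.14 1 0 0")

```text
clock: 6.5
eef_pos: [496.6, 13.5, 120.8]
tcp_rot: [-3.142, -0.001, 0.16]
contact_force: [0.5, 0.4, -1.0]
opening: 0.682
```

Run:
```python
from h import *
go(500,-39.3,75,9.1)
cv2.imwrite("pics/w3.png",r.grab_frame("wrist"))
```

```text
at [496.6  13.5 120.8] yaw 9.14 F [ 0.5  0.4 -1. ] op 0.682 t 6.50
units x -0.167 y 1.754 z 1.527 turn 0.005
```

View pics/w3.png

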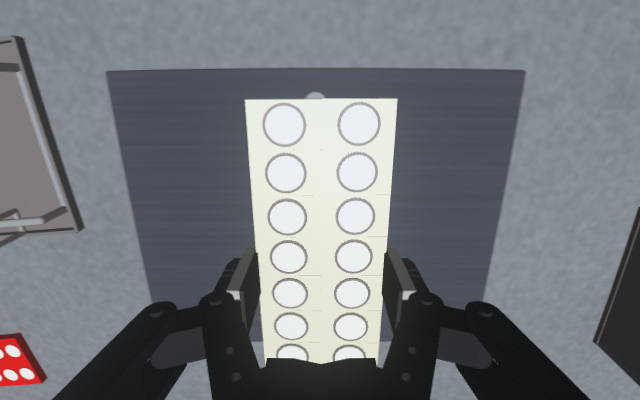

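Request:
carry_out(rows="0 -0.05 0.9 0 0;0 -0.05 0.85 0 0;0 0 0 0.6 0;0 0 0 0.6 0;0 0 0 0.4 0;0 0 0 0.2 0;0 0 0 0 0")

```text
clock: 7.42
eef_pos: [501.9, -37.8, 66.0]
tcp_rot: [-3.141, 0.0, 0.16]
contact_force: [0.3, -0.0, -1.3]
opening: 0.682
```

Run:
```python
from h import *
go(500,-39.3,64.5,9.1)
```

```text
at [501.9 -37.8  66. ] yaw 9.15 F [ 0.3 -0.  -1.3] op 0.682 t 7.42
units x -0.070 y 0.038 z 0.051 turn 0.006
```

Request:
carry_out(rows="0 0 0 0.05 0;0 0 0 0.03 0;0 0 0 0 0")

```text
clock: 7.8
eef_pos: [502.5, -37.9, 64.6]
tcp_rot: [3.141, -0.001, 0.159]
contact_force: [-1.7, 0.3, 7.4]
opening: 0.682
```

Request:
carry_out(rows="0.85 0 0 0 0;1 0 0 0 0;1 0 0 0 0;1 0 0 -0.7 0;1 0 0 -1 0;1 0 -0.5 -0.2 0")

```text
clock: 8.55
eef_pos: [500.8, -23.3, 122.2]
tcp_rot: [3.141, -0.003, 0.158]
contact_force: [0.2, 0.6, -0.1]
opening: 1.003
```

Run:
```python
from h import *
go(464.5,395.5,112,13.6)
cv2.imwrite("pics/w4.png",r.grab_frame("wrist"))
```

```text
at [500.8 -23.3 122.2] yaw 9.06 F [ 0.2  0.6 -0.1] op 1.003 t 8.55
units x 2.108 y -13.853 z 0.339 turn -0.567
```

View pics/w4.png

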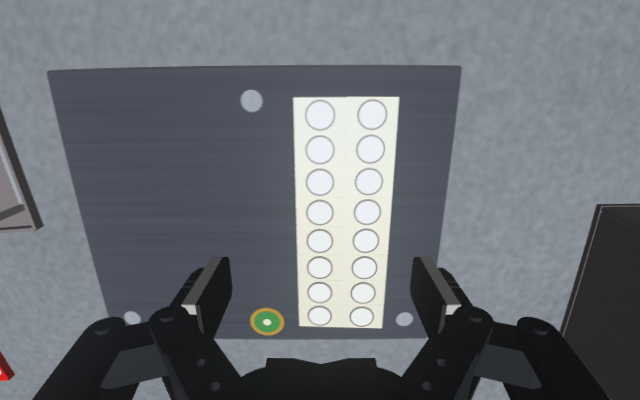

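The first tile lies squarely on the plate (columns 293–399, rows 97–327). Now the second tile.

Request:
carry_out(rows="1 0 -0.5 0 -0.57;1 0.16 -1 0 0;1 0.16 -1 0 0;1 0.16 -1 0 0;1 0.16 -1 0 0;1 0.16 -1 0 0;1 0.16 -1 0 0;1 0.16 -1 0 0;1 0.16 -1 0 0;1 0.16 -1 0 0;1 0.16 -1 0 0;1 0.16 -1 0 0")

```text
clock: 10.1
eef_pos: [469.2, 325.8, 119.3]
tcp_rot: [3.141, 0.002, 0.24]
contact_force: [0.4, -0.6, 0.7]
opening: 1.005
```

Request:
carry_out(rows="1 0.16 -1 0.1 0;1 0.16 -1 0.1 0;1 0 -0.35 0.1 0;1 0 0 0 0")

```text
clock: 10.6
eef_pos: [461.9, 395.4, 110.5]
tcp_rot: [3.141, 0.002, 0.24]
contact_force: [1.1, -0.2, -0.3]
opening: 1.004
```

Run:
```python
from h import *
c=cam("wrist"); im=r.grab_frame("wrist"); cv2.imwrite("pics/w5.png",im)
hsv=cv2.cvtColor(im,cv2.COLOR_BGR2HSV)
m=(hsv[...,2]>190)&(hsv[...,1]<70)
for q in rects(im,m,c,39.5,3000): print(q)
go(464.5,395.5,47.5,13.6)
```

```text
(((463.27093505859375, 396.6567687988281), (159.5856475830078, 60.358497619628906), 13.758670806884766), array([317.26302083, 217.83333333]))
at [462.2 394.8 110.8] yaw 13.73 F [-0.5 -0.1  0.3] op 1.003 t 10.65
units x 0.079 y -0.004 z 2.111 turn 0.017
```

View pics/w5.png

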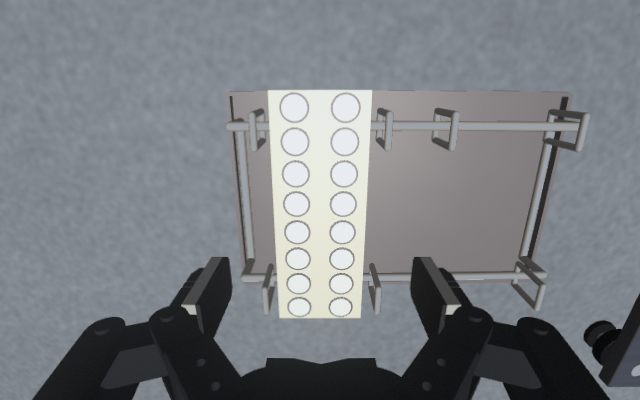

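Tile at columns 269–371, measured centre (463.3, 396.7), yaw 13.8°. The tool is centred to about 2 mm, so I go down and grip.

Request:
carry_out(rows="1 0.03 -0.05 0.7 0;1 0 0 0.7 0;1 0 0 0.55 0;1 0 0 0.15 0;0 0 0 0 0;0 0 0 0 0;0 0 0 0 0;0 0 0 0 0;0 0 0 -0.4 0;0 0 0 -1 0;0 0 0 -1 0")

```text
clock: 12.02
eef_pos: [463.3, 397.0, 121.8]
tcp_rot: [3.141, 0.001, 0.239]
contact_force: [0.2, 0.4, -1.3]
opening: 0.684
```

Run:
```python
from h import *
go(482,73.3,75,9.1)
```

```text
at [463.3 397.  121.8] yaw 13.70 F [ 0.2  0.4 -1.3] op 0.684 t 12.03
units x -1.090 y 10.754 z 1.560 turn 0.575
```

Request:
carry_out(rows="0 0 0 0 0.58;0 -0.1 1 0 0;0 -0.1 1 0 0;0 -0.1 1 0 0;0 -0.1 1 0 0;0 -0.1 1 0 0;0 -0.1 1 0 0;0 -0.1 1 0 0;0 -0.1 1 0 0;0 -0.1 1 0 0;0 -0.1 1 0 0;0 0 0.75 0 0")

```text
clock: 13.52
eef_pos: [484.4, 72.9, 121.2]
tcp_rot: [3.142, -0.0, 0.158]
contact_force: [0.7, 0.2, -1.0]
opening: 0.685
```

Request:
carry_out(rows="0 0 0 0.5 0;0 0 0 0.6 0;0 0 0 0.5 0;0 0 0 0.2 0;0 0 0 0 0")

```text
clock: 14.15
eef_pos: [484.3, 74.3, 66.2]
tcp_rot: [-3.142, 0.001, 0.158]
contact_force: [0.9, -0.2, -1.3]
opening: 0.682
```

Run:
```python
from h import *
go(482,73.3,64.5,9.1)
```

```text
at [484.3  74.3  66.2] yaw 9.08 F [ 0.9 -0.2 -1.3] op 0.682 t 14.15
units x -0.081 y 0.020 z 0.057 turn -0.003
```

Request:
carry_out(rows="0 -0.05 0 0.05 0;0 0 0 0.05 0;0 0 0 0 0")

```text
clock: 14.52
eef_pos: [483.3, 73.9, 64.6]
tcp_rot: [-3.141, -0.001, 0.158]
contact_force: [-2.5, -0.1, 9.1]
opening: 0.682
```

Request:
carry_out(rows="0.85 0 0 0 0;1 0 0 0 0;1 0 0 0 0;1 0 0 -0.7 0;1 0 0 -1 0;0 0 1 -0.7 0;0 -0.3 1 0 0", newtons=50)

```text
clock: 15.4
eef_pos: [485.4, 12.6, 137.4]
tcp_rot: [3.141, -0.004, 0.159]
contact_force: [1.1, -0.3, -0.7]
opening: 0.608
```

Run:
```python
from h import *
c=cam("wrist"); im=r.grab_frame("wrist"); cv2.imwrite("pics/w6.png",im)
hsv=cv2.cvtColor(im,cv2.COLOR_BGR2HSV)
m=(hsv[...,2]>190)&(hsv[...,1]<70)
for q in rects(im,m,c,55,3000): print(q)
go(482,73.3,64.5,9.1)
im=r.grab_frame("side"); cv2.imwrite("pics/s6.png",im)
c=cam("side");hsv=cv2.cvtColor(im,cv2.COLOR_BGR2HSV)
m=(hsv[...,2]>190)&(hsv[...,1]<70)
for q in rects(im,m,c,55,1000): print(q)
```

```text
(((482.68603515625, 73.11367797851562), (159.48910522460938, 59.94643020629883), 9.160661697387695), array([234.81935484, 203.94709677]))
(((501.0492858886719, -38.92522048950195), (160.1472930908203, 60.74815368652344), 9.305231094360352), array([394.19268293, 206.16341463]))
at [483.7  10.  136.5] yaw 9.10 F [-0.3 -2.  -0.2] op 0.517 t 15.45
units x 0.278 y -2.092 z 2.399 turn -0.000
(((42.07304382324219, 69.72409057617188), (121.43799591064453, 233.33726501464844), 51.91269302368164), array([487.15408805, 328.81761006]))
(((483.4815673828125, 74.43180847167969), (159.71438598632812, 59.785057067871094), 9.121651649475098), array([317.41216216, 242.15540541]))
```

View pics/w6.png

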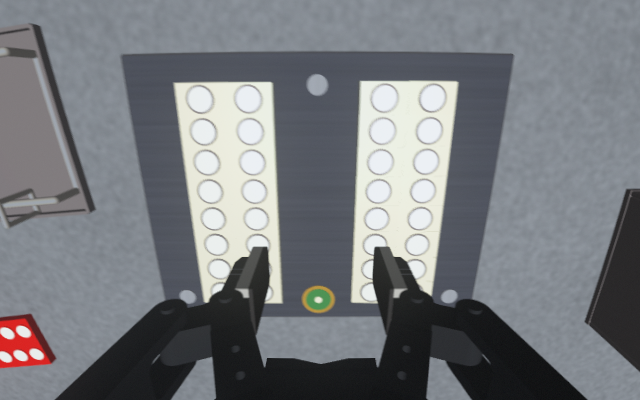

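View pics/s6.png

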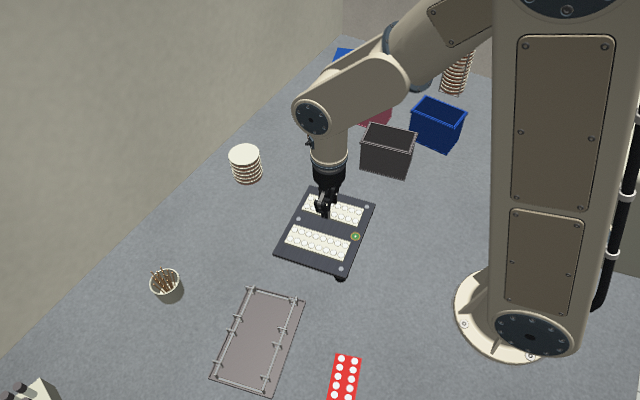

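```bash
cat >> h.py <<'E'
def corner(t,sx,sy,z):
    c={"R":(501.3,-38.9),"L":(483,73.5)}[t]; a=np.radians(9.15)
    x=c[0]+66*sx*np.cos(a)-18*sy*np.sin(a); y=c[1]+66*sx*np.sin(a)+18*sy*np.cos(a)
    go(x,y,z,9.1)
E
python3 - <<'E'
from h import *
corner("R",-1,1,80)
E
```

```text
at [483.5  11.3 136. ] yaw 8.95 F [ 0.3  0.2 -0.7] op 0.423 t 15.50
units x -1.877 y 1.147 z 1.867 turn -0.018
```

Request:
carry_out(rows="0 -0.95 0.58 0 0;0 -0.93 0.57 0 0;0 0 0 0.7 0;0 0 0 0.8 0;0 0 0 0.37 0;0 0 0 0 0")

```text
clock: 16.25
eef_pos: [433.0, -29.5, 79.0]
tcp_rot: [-3.141, 0.002, 0.158]
contact_force: [0.1, -0.2, 0.4]
opening: -0.001
```

Run:
```python
from h import *
corner("R",-1,1,77)
```

```text
at [433.  -29.5  79. ] yaw 9.07 F [ 0.1 -0.2  0.4] op -0.001 t 16.25
units x -0.002 y 0.070 z 0.067 turn -0.004
```

Request:
carry_out(rows="0 0 0 0.1 0;0 0 0 0.05 0;0 0 0 0 0")

```text
clock: 16.62
eef_pos: [434.1, -29.7, 76.4]
tcp_rot: [3.142, -0.001, 0.158]
contact_force: [-5.2, 1.9, 16.1]
opening: -0.0
```

Request:
carry_out(rows="0 0 0 0.04 0;0 0 0 0 0")

```text
clock: 16.88
eef_pos: [434.2, -29.7, 76.0]
tcp_rot: [3.141, -0.002, 0.158]
contact_force: [-7.8, 2.9, 32.6]
opening: 0.001
```

Run:
```python
from h import *
corner("R",-1,-1,80)
```

```text
at [434.2 -29.7  76. ] yaw 9.05 F [-7.8  2.9 32.6] op 0.001 t 16.88
units x -0.040 y 1.259 z -0.133 turn -0.006
```

Request:
carry_out(rows="0 0 0 -0.4 0;0 0 0.63 0 0;0 -0.03 0.62 0 0;0 0 0 0.2 0;0 0 0 0.14 0;0 0 0 0 0")

```text
clock: 17.62
eef_pos: [438.6, -66.9, 76.2]
tcp_rot: [3.141, 0.0, 0.159]
contact_force: [-3.2, -3.5, 16.7]
opening: -0.0
```

Request:
carry_out(rows="0 0 0 0.04 0;0 0 0 0 0")

```text
clock: 17.88
eef_pos: [438.7, -66.9, 75.8]
tcp_rot: [3.141, -0.0, 0.159]
contact_force: [-8.1, -4.7, 31.8]
opening: 0.002
```

Run:
```python
from h import *
corner("R",1,-1,80)
```

```text
at [438.7 -66.9  75.8] yaw 9.11 F [-8.1 -4.7 31.8] op 0.002 t 17.88
units x 4.410 y 0.006 z -0.138 turn 0.001
```

Request:
carry_out(rows="0 0 0 -0.4 0;0 0.9 0 0 0;0 0.9 0 0 0;0 0.9 0 0 0;0 0.9 0 0 0;0 0.8 0 0 0;0 0 0 0.2 0;0 0 0 0.14 0;0 0 0 0 0")

```text
clock: 19.0
eef_pos: [568.1, -45.8, 76.7]
tcp_rot: [-3.141, 0.0, 0.158]
contact_force: [-0.8, 2.7, 9.3]
opening: -0.005
```

Run:
```python
from h import *
corner("R",1,-1,80)
```

```text
at [568.1 -45.8  76.7] yaw 9.04 F [-0.8  2.7  9.3] op -0.005 t 19.00
units x 0.039 y 0.018 z -0.110 turn -0.007
```

Request:
carry_out(rows="0 0 0 0.06 0;0 0 0 0 0")

```text
clock: 19.25
eef_pos: [568.2, -45.9, 76.2]
tcp_rot: [-3.141, -0.0, 0.158]
contact_force: [-4.5, 2.4, 23.9]
opening: 0.002
```

Request:
carry_out(rows="0 0 0 -0.4 0;0 0 -0.6 0 0;0 0.03 -0.6 0 0;0 0 0 0.2 0;0 0 0 0.16 0;0 0 0 0 0")

```text
clock: 20.0
eef_pos: [563.8, -9.9, 76.2]
tcp_rot: [-3.14, 0.001, 0.158]
contact_force: [-4.4, 6.5, 17.0]
opening: 0.001
```

Request:
carry_out(rows="0 0 0 0.03 0;0 0 0 0 0;0 0 0 -0.5 0")

```text
clock: 20.38
eef_pos: [563.2, -10.6, 89.1]
tcp_rot: [-3.141, 0.002, 0.158]
contact_force: [0.3, 0.4, -0.0]
opening: 0.0
```

Run:
```python
from h import *
corner("L",1,-1,80)
```

```text
at [563.2 -10.6  89.1] yaw 9.06 F [ 0.3  0.4 -0. ] op 0.000 t 20.38
units x 0.003 y -2.593 z 0.305 turn -0.005
```

Request:
carry_out(rows="0 0 -0.9 0 0;0 0 -0.9 0 0;0 0 -0.8 0 0;0 0 0 0.3 0;0 0 0 0.12 0;0 0 0 0 0")

```text
clock: 21.12
eef_pos: [551.6, 65.7, 76.7]
tcp_rot: [-3.141, 0.001, 0.157]
contact_force: [-1.0, 2.0, 3.1]
opening: 0.004
```

Request:
carry_out(rows="0 0 0 0.06 0;0 0 0 0 0")

```text
clock: 21.38
eef_pos: [551.7, 65.7, 76.2]
tcp_rot: [-3.142, 0.0, 0.157]
contact_force: [-5.7, 0.1, 15.9]
opening: 0.001
```

Request:
carry_out(rows="0 0 0 0.03 0;0 0 0 0 0;0 0 0 -0.43 0;0 0 -0.6 0 0;0 0 -0.6 0 0;0 0 0 0.2 0;0 0 0 0.14 0;0 0 0 0 0")

```text
clock: 22.38
eef_pos: [545.8, 102.2, 76.7]
tcp_rot: [-3.141, 0.001, 0.158]
contact_force: [-1.4, 1.6, 4.0]
opening: 0.0
```

Run:
```python
from h import *
corner("L",1,1,80)
cv2.imwrite("pics/w7.png",r.grab_frame("wrist"))
```

```text
at [545.8 102.2  76.7] yaw 9.05 F [-1.4  1.6  4. ] op 0.000 t 22.38
units x -0.018 y 0.012 z -0.110 turn -0.006
```

View pics/w7.png

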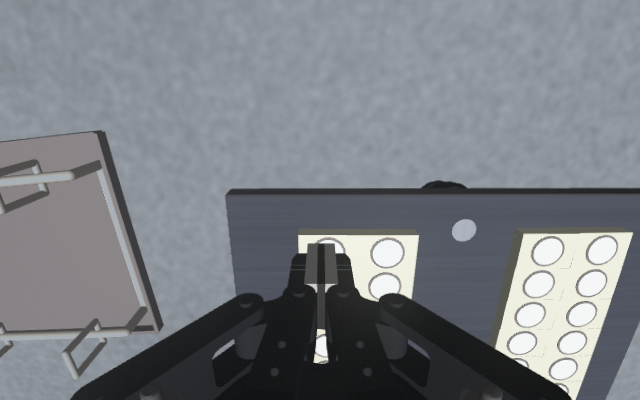

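The wrist view shows the shut fingertips over the far-left corner of the left tile (about 322,250). I press firmly now.

Request:
carry_out(rows="0 0 0 0.06 0;0 0 0 0 0")

```text
clock: 22.68
eef_pos: [546.0, 102.1, 76.2]
tcp_rot: [-3.141, 0.0, 0.158]
contact_force: [-5.8, 2.0, 16.4]
opening: 0.001
```

Request:
carry_out(rows="0 0 0 0.04 0;0 0 0 0 0")

```text
clock: 22.92
eef_pos: [546.1, 102.1, 75.9]
tcp_rot: [-3.141, 0.0, 0.158]
contact_force: [-8.9, 2.2, 27.8]
opening: 0.003
```

Request:
carry_out(rows="0 0 0 -0.45 0;0 -0.9 0 0 0;0 -0.9 0 0 0;0 -0.9 0 0 0;0 -0.9 0 0 0;0 -0.85 0 0 0;0 0 0 0.2 0;0 0 0 0.15 0;0 0 0 0 0")

```text
clock: 24.05
eef_pos: [415.4, 81.1, 76.9]
tcp_rot: [3.142, -0.001, 0.158]
contact_force: [1.1, 0.2, 0.3]
opening: 0.002
```

Request:
carry_out(rows="0 0 0 0.07 0;0 0 0 0 0")

```text
clock: 24.3
eef_pos: [415.4, 81.2, 76.0]
tcp_rot: [-3.142, -0.001, 0.158]
contact_force: [-3.2, -0.6, 20.5]
opening: 0.001
```

Run:
```python
from h import *
corner("L",-1,1,80)
```

```text
at [415.4  81.2  76. ] yaw 9.05 F [-3.2 -0.6 20.5] op 0.001 t 24.30
units x -0.018 y 0.012 z -0.133 turn -0.006
```

Request:
carry_out(rows="0 0 0 -0.43 0;0 0 0.6 0 0;0 0 0.6 0 0;0 0 0 0.2 0;0 0 0 0.15 0;0 0 0 0 0")

```text
clock: 25.05
eef_pos: [419.7, 45.9, 77.1]
tcp_rot: [-3.141, 0.001, 0.158]
contact_force: [-0.5, -0.6, 0.4]
opening: 0.0
```

Request:
carry_out(rows="0 0 0 0.06 0;0 0 0 0 0")

```text
clock: 25.3
eef_pos: [419.8, 45.8, 76.2]
tcp_rot: [-3.142, 0.0, 0.159]
contact_force: [-3.6, -0.4, 14.0]
opening: -0.001
```

Run:
```python
from h import *
corner("L",-1,-1,80)
cv2.imwrite("pics/w8.png",r.grab_frame("wrist"))
```

```text
at [419.8  45.8  76.2] yaw 9.08 F [-3.6 -0.4 14. ] op -0.001 t 25.30
units x 0.026 y 0.024 z -0.126 turn -0.002
```

View pics/w8.png

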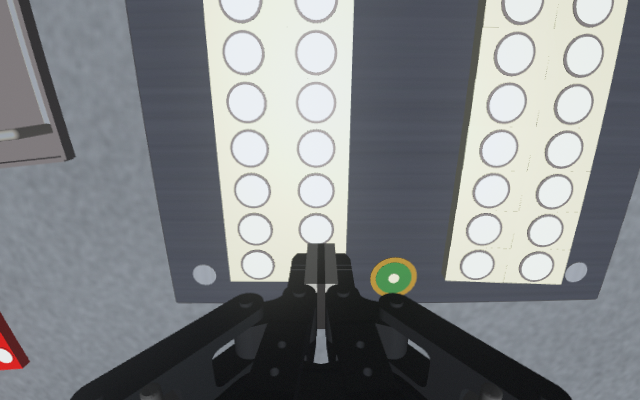

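Pressed corners always read about 76 mm, which is what a twisted body would give too, because the pressed foot is on the plate. So I compare tilts by eye. I raise the tool over the plate and look again; both tiles were last pressed on a free corner if twisted.

Request:
carry_out(rows="0 0 0 -0.5 0;0 1 0 -0.7 0;0 1 1 -0.7 0;0 0 0.8 -0.3 0;0 0 0 0 0")

```text
clock: 25.98
eef_pos: [488.3, 1.0, 142.2]
tcp_rot: [3.141, -0.001, 0.157]
contact_force: [-1.0, 0.9, -0.8]
opening: 0.002
```

Run:
```python
from h import *
go(485,12,140,9.1)
c=cam("wrist"); im=r.grab_frame("wrist"); cv2.imwrite("pics/w9.png",im)
hsv=cv2.cvtColor(im,cv2.COLOR_BGR2HSV)
m=(hsv[...,2]>170)&(hsv[...,1]<80)
for q in rects(im,m,c,55,2000): print(q)
a=im[40:320,100:320]; b=im[40:320,320:540]
cv2.imwrite("pics/w9L.png",cv2.resize(a,None,fx=2.1,fy=2.1,interpolation=cv2.INTER_CUBIC)); cv2.imwrite("pics/w9R.png",cv2.resize(b,None,fx=2.1,fy=2.1,interpolation=cv2.INTER_CUBIC))
```

```text
at [488.3   1.  142.2] yaw 8.97 F [-1.   0.9 -0.8] op 0.002 t 25.98
units x -0.051 y -0.381 z 0.073 turn -0.016
(((482.88702392578125, 73.73391723632812), (160.02809143066406, 60.34435272216797), 8.842031478881836), array([216.40666667, 187.44833333]))
(((500.2842712402344, -38.35032272338867), (161.43728637695312, 61.336692810058594), 9.248202323913574), array([379.79970326, 194.06379822]))
```

View pics/w9L.png

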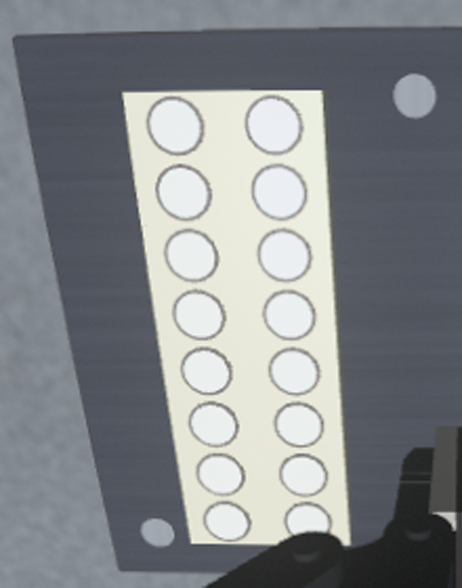

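View pics/w9R.png

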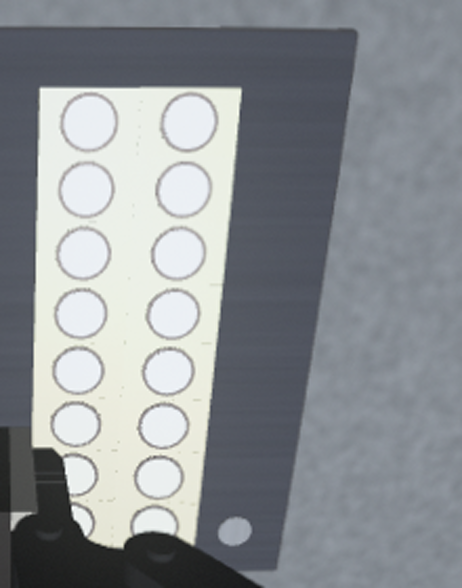

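```bash
cat >> h.py <<'E'
def lines(im,c,cen,yaw=9.15,z=55,name=""):
    """edge lines of tile projected onto z, in the nominal tile frame: offset at the two ends"""
    hsv=cv2.cvtColor(im,cv2.COLOR_BGR2HSV); m=((hsv[...,2]>150)&(hsv[...,1]<80)).astype(np.uint8)
    a=np.radians(yaw); Rm=np.array([[np.cos(a),np.sin(a)],[-np.sin(a),np.cos(a)]])
    P=[]
    for k in cv2.findContours(m,cv2.RETR_EXTERNAL,cv2.CHAIN_APPROX_NONE)[0]:
        if cv2.contourArea(k)>800: P.append((onz(c,k[:,0,:]+0.0,z)[:,:2]-cen)@Rm.T)
    P=np.vstack(P); o=[]
    for nm,sel,u,v in(("left +y",(abs(P[:,1]-30)<5)&(abs(P[:,0])<74),0,1),("right -y",(abs(P[:,1]+30)<5)&(abs(P[:,0])<74),0,1),
                  ("far +x",(abs(P[:,0]-80)<6)&(abs(P[:,1])<26),1,0),("near -x",(abs(P[:,0]+80)<6)&(abs(P[:,1])<26),1,0)):
        q=P[sel]
        if len(q)<12: print(name,nm,"few",len(q)); continue
        f=np.polyfit(q[:,u],q[:,v],1); res=abs(q[:,v]-np.polyval(f,q[:,u])); g=res<1.0
        f=np.polyfit(q[g,u],q[g,v],1); e=80 if u==0 else 30
        print(name,nm,"n",g.sum(),"u range %.0f %.0f"%(q[g,u].min(),q[g,u].max()),"at -e %.2f at +e %.2f slope %.4f"%(np.polyval(f,-e),np.polyval(f,e),f[0]))
E
python3 - <<'E'
from h import *
c=cam("wrist"); im=cv2.imread("pics/w9.png")
print(c["position"])
lines(im,c,(482.9,73.6),name="L"); lines(im,c,(500.7,-38.6),name="R")
im=cv2.imread("pics/side0.png")
E
```

```text
[569.50903579  14.79244043 262.57747039]
L left +y n 199 u range -74 74 at -e 30.93 at +e 30.09 slope -0.0053
L right -y n 201 u range -73 74 at -e -28.68 at +e -29.54 slope -0.0054
L far +x n 82 u range -25 26 at -e 78.88 at +e 79.00 slope 0.0019
L near -x n 29 u range -23 23 at -e -74.73 at +e -81.70 slope -0.1162
R left +y n 164 u range -39 74 at -e 31.90 at +e 30.76 slope -0.0071
R right -y n 200 u range -73 74 at -e -29.23 at +e -28.83 slope 0.0025
R far +x n 83 u range -25 26 at -e 79.84 at +e 79.27 slope -0.0095
R near -x n 16 u range -23 9 at -e -74.22 at +e -81.91 slope -0.1281
```

Run:
```python
from h import *
corner("R",-1,-1,85)
```

```text
at [487.5   1.6 141.6] yaw 8.98 F [-0.2  0.3 -0.2] op -0.002 t 26.02
units x -1.957 y 2.008 z 1.886 turn -0.015
```

Request:
carry_out(rows="0 -0.98 1 0.3 0;0 -0.97 1 0.3 0;0 0 0 0.7 0;0 0 0 0.55 0;0 0 0 0 0")

```text
clock: 26.65
eef_pos: [437.7, -65.9, 84.9]
tcp_rot: [-3.14, 0.003, 0.159]
contact_force: [0.8, 1.0, 0.4]
opening: 0.004
```

Request:
carry_out(rows="0 0 0 0.05 0;0 0 0 0 0")

```text
clock: 26.9
eef_pos: [439.6, -66.6, 85.1]
tcp_rot: [3.141, -0.001, 0.159]
contact_force: [0.8, -0.3, -0.5]
opening: -0.002
```

Request:
carry_out(rows="0 0 0 0.05 0;0 0 0 0 0")

```text
clock: 27.15
eef_pos: [439.4, -66.9, 83.3]
tcp_rot: [3.142, -0.0, 0.158]
contact_force: [0.1, -0.1, -0.1]
opening: 0.0
```

Request:
carry_out(rows="0 0 0 0.05 0;0 0 0 0 0")

```text
clock: 27.4
eef_pos: [439.2, -66.9, 81.6]
tcp_rot: [-3.142, 0.0, 0.158]
contact_force: [0.2, -0.1, 0.3]
opening: -0.001
```

Request:
carry_out(rows="0 0 0 0.05 0;0 0 0 0 0")

```text
clock: 27.65
eef_pos: [439.3, -66.9, 80.1]
tcp_rot: [-3.142, 0.0, 0.158]
contact_force: [-0.6, -0.4, 0.3]
opening: -0.004
```

Request:
carry_out(rows="0 0 0 0.1 0;0 0 0 0.07 0;0 0 0 0 0")

```text
clock: 28.02
eef_pos: [439.6, -67.0, 76.1]
tcp_rot: [3.141, -0.0, 0.158]
contact_force: [-4.8, 0.7, 22.7]
opening: 0.004
```

Request:
carry_out(rows="0 0 0 0.05 0;0 0 0 0 0;0 0 0 -0.6 0;0 0.97 -1 -0.7 0;0 0.98 -1 -0.7 0;0 0 0 -0.2 0;0 0 0 0 0")

```text
clock: 28.9
eef_pos: [487.1, 1.5, 139.4]
tcp_rot: [3.141, 0.0, 0.159]
contact_force: [0.7, -0.4, -0.6]
opening: 0.003
```

Run:
```python
from h import *
go(485,12,140,9.1)
c=cam("wrist"); im=r.grab_frame("wrist"); cv2.imwrite("pics/w10.png",im)
print(c["position"])
lines(im,c,(482.9,73.6),name="L"); lines(im,c,(500.7,-38.6),name="R")
cv2.imwrite("pics/w10R.png",cv2.resize(im[40:320,320:540],None,fx=2.1,fy=2.1,interpolation=cv2.INTER_CUBIC))
```

```text
at [487.1   1.5 139.4] yaw 9.10 F [ 0.7 -0.4 -0.6] op 0.003 t 28.90
units x -0.015 y -0.358 z -0.020 turn -0.000
[569.2097885   14.84264305 260.37484209]
L left +y n 201 u range -74 74 at -e 30.36 at +e 29.60 slope -0.0048
L right -y n 203 u range -74 74 at -e -29.36 at +e -30.25 slope -0.0055
L far +x n 83 u range -25 26 at -e 79.62 at +e 79.96 slope 0.0056
L near -x n 28 u range -24 24 at -e -74.54 at +e -81.43 slope -0.1148
R left +y n 164 u range -38 74 at -e 30.31 at +e 28.57 slope -0.0109
R right -y n 203 u range -74 74 at -e -29.57 at +e -30.58 slope -0.0063
R far +x n 85 u range -26 26 at -e 80.43 at +e 80.06 slope -0.0062
R near -x n 11 u range -25 9 at -e -76.00 at +e -78.97 slope -0.0495
```

View pics/w10R.png

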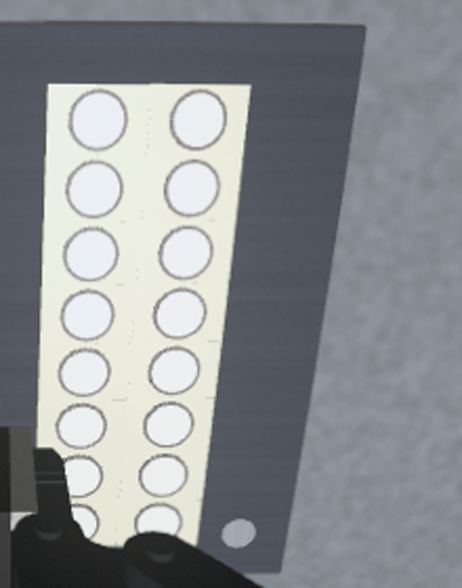

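R rocked. After pressing its (−,−) corner, its right-edge slope changed from +0.0025 to −0.0063, while L's edges moved by no more than 0.0006. R is the twisted tile, and its near end now lies down on the plate, so I grip it there.

Run:
```python
from h import *
go(435.5,-49.3,65,9.1)
```

```text
at [486.6   1.1 139. ] yaw 9.06 F [-0.4  0.3  0.7] op 0.005 t 28.95
units x -1.948 y 1.390 z 2.466 turn -0.006
```

Request:
carry_out(rows="1 -0.65 0.46 0 0;1 -0.65 0.46 0.2 0;1 -0.65 0.47 0.2 0;1 0 0 0.3 0;1 0 0 0.3 0;1 0 0 0 0")

```text
clock: 29.7
eef_pos: [436.2, -48.7, 108.8]
tcp_rot: [-3.141, 0.001, 0.158]
contact_force: [-0.2, 0.3, -0.0]
opening: 1.006
```

Run:
```python
from h import *
go(435.5,-49.3,65,9.1)
cv2.imwrite("pics/w11.png",r.grab_frame("wrist"))
```

```text
at [436.2 -48.7 108.8] yaw 9.06 F [-0.2  0.3 -0. ] op 1.006 t 29.70
units x -0.026 y 0.016 z 1.459 turn -0.005
```

View pics/w11.png

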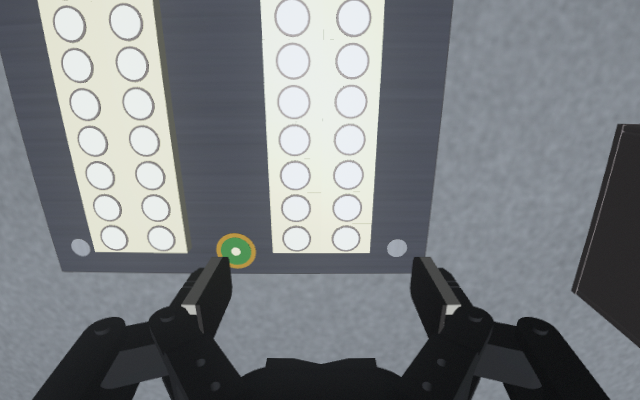

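The tile's near end is centred between the pads (columns 272–371, centre 321). I go down and grip gently, so the tile may swing.

Request:
carry_out(rows="1 0 0 0.6 0;1 0 0 0.6 0;1 0 0 0.26 0;0 0 0 0 0;0 0 0 0 0;0 0 0 0 0;0 0 0 0 0;0 0 0 0 0", newtons=25)

```text
clock: 30.75
eef_pos: [436.9, -48.8, 66.1]
tcp_rot: [3.141, -0.001, 0.158]
contact_force: [0.9, 1.4, 2.9]
opening: 0.693
```

Request:
carry_out(rows="0 0 0 -0.2 0;0 0 0 -0.4 0;0 0 0 -0.6 0;0 0 0 -0.6 0;0 0 0 0 0")

```text
clock: 31.38
eef_pos: [437.4, -49.0, 121.3]
tcp_rot: [3.141, -0.003, 0.158]
contact_force: [0.3, 0.1, -1.9]
opening: 0.692
```

Run:
```python
from h import *
go(435.5,-49.3,65,9.1)
cv2.imwrite("pics/w12.png",r.grab_frame("wrist"))
cv2.imwrite("pics/sc12.png",cv2.resize(r.grab_frame("scene")[60:320,150:550],None,fx=2,fy=2))
```

```text
at [437.4 -49.  121.3] yaw 9.05 F [ 0.3  0.1 -1.9] op 0.692 t 31.38
units x -0.063 y 0.001 z 1.876 turn -0.006
```

View pics/w12.png

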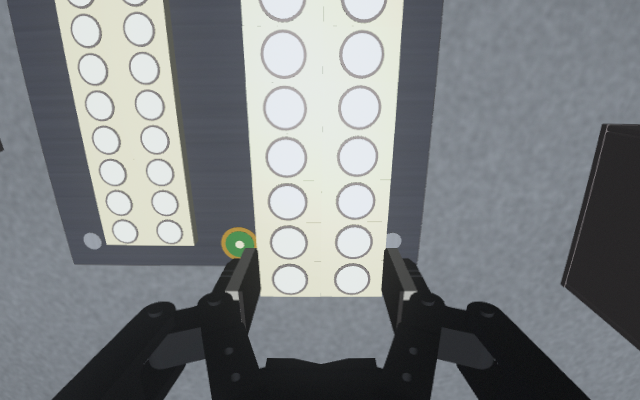

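View pics/sc12.png

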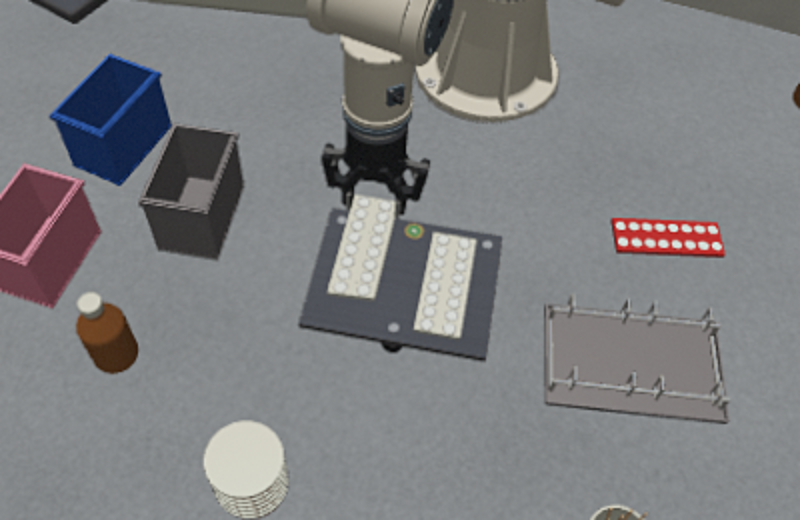

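Held about level by its near end. I carry it over the bin, then rest it across the bin's near rim with its centre inside, so it tips far-end first.

Run:
```python
from h import *
go(377.5,-325.5,178,10.2)
S=cam("scene");D=cam("side")
# blue / pink bins rough position
for n,c in(("scene",S),("side",D)):
    im=cv2.imread(f"pics/{n}0.png");hsv=cv2.cvtColor(im,cv2.COLOR_BGR2HSV)
    m=(hsv[...,0]>105)&(hsv[...,0]<125)&(hsv[...,1]>150)
    for q in rects(im,m,c,60,800): print(n,q)
```

```text
at [436.4 -48.8 119.9] yaw 9.05 F [-0.2 -0.5 -0.9] op 0.694 t 31.48
units x -3.565 y 8.729 z -1.937 turn -0.144
scene (((645.11181640625, 723.7534790039062), (86.88175201416016, 154.9574737548828), 89.84842681884766), array([624.17159763, 344.32544379]))
scene (((814.7849731445312, -731.9814453125), (200.30555725097656, 144.50193786621094), 17.023645401000977), array([ 57.96634615, 207.14423077]))
scene (((374.2012634277344, -506.6370849609375), (189.73574829101562, 226.9310760498047), 84.38551330566406), array([206.90062112, 118.95031056]))
side (((388.71575927734375, -509.88800048828125), (229.8341827392578, 188.07228088378906), 84.53545379638672), array([436.19393939, 124.05454545]))
side (((770.321044921875, -712.2848510742188), (198.91017150878906, 143.0955047607422), 17.222925186157227), array([358.99285714,  60.50714286]))
```

Request:
carry_out(rows="0 0 0 -0.9 0;0 0 0 -0.9 -0.15;0 -0.3 0.8 0 0;0 -0.35 0.9 0 0;0 -0.35 0.9 0 0;0 -0.35 0.9 0 0;0 -0.35 0.9 0 0;0 -0.35 0.9 0 0;0 -0.35 0.9 0 0;0 -0.35 0.9 0 0;0 -0.35 0.8 0 0;0 0 0 0 0", newtons=40)

```text
clock: 32.98
eef_pos: [386.5, -299.5, 172.9]
tcp_rot: [-3.141, 0.001, 0.177]
contact_force: [-0.9, 0.3, -0.7]
opening: 0.682
```

Run:
```python
from h import *
go(377.5,-325.5,178,10.2)
c=cam("wrist");im=r.grab_frame("wrist");cv2.imwrite("pics/w13.png",im)
```

```text
at [ 386.5 -299.5  172.9] yaw 10.14 F [-0.9  0.3 -0.7] op 0.682 t 32.98
units x -0.447 y 0.798 z -0.170 turn -0.008
```

View pics/w13.png

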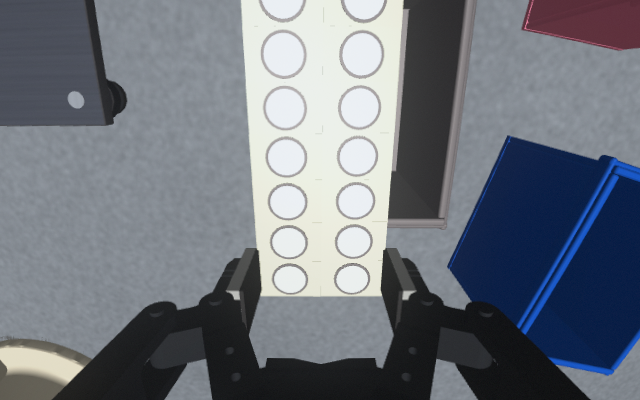

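Run:
```python
from h import *
c=cam("wrist")
print("bin near-right corner z120",onz(c,[(446,225),(476,0)],120).round(1).tolist())
a=np.radians(10.2);print("predicted",(468-72.5*np.cos(a)+-(-47)*np.sin(a)).round(1),(-309-72.5*np.sin(a)-47*np.cos(a)).round(1))
print("inner near edge px(388,222)",onz(c,[(388,222)],120).round(1))
print("blue bottom z0",onz(c,[(509,137),(449,266),(530,365)],0).round(0).tolist(),"rim z120",onz(c,[(603,160),(520,330)],120).round(0).tolist())
```

```text
bin near-right corner z120 [[404.3, -371.6, 120.0], [522.4, -351.1, 120.0]]
predicted 405.0 -368.1
inner near edge px(388,222) [[ 400.1 -336.6  120. ]]
blue bottom z0 [[457.0, -464.0, 0.0], [315.0, -450.0, 0.0], [195.0, -598.0, 0.0]] rim z120 [[460.0, -451.0, 120.0], [336.0, -448.0, 120.0]]
```

Request:
carry_out(rows="0 -0.48 0.83 0 0;0 0 0 0.4 0;0 0 0 0.4 0;0 0 0 0.2 0;0 0 0 0 0")

```text
clock: 33.65
eef_pos: [377.2, -324.8, 143.1]
tcp_rot: [-3.14, 0.001, 0.18]
contact_force: [-0.2, 0.5, -1.1]
opening: 0.685
```

Run:
```python
from h import *
go(376.9,-326.5,139,10.2)
cv2.imwrite("pics/w14.png",r.grab_frame("wrist"))
cv2.imwrite("pics/sc14.png",cv2.resize(r.grab_frame("scene")[60:260,150:410],None,fx=3,fy=3,interpolation=cv2.INTER_CUBIC))
```

```text
at [ 377.2 -324.8  143.1] yaw 10.29 F [-0.2  0.5 -1.1] op 0.685 t 33.65
units x -0.021 y 0.054 z 0.135 turn 0.011
```

View pics/w14.png

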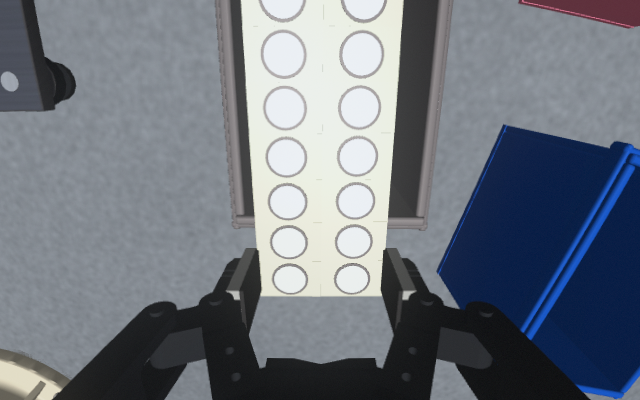

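View pics/sc14.png

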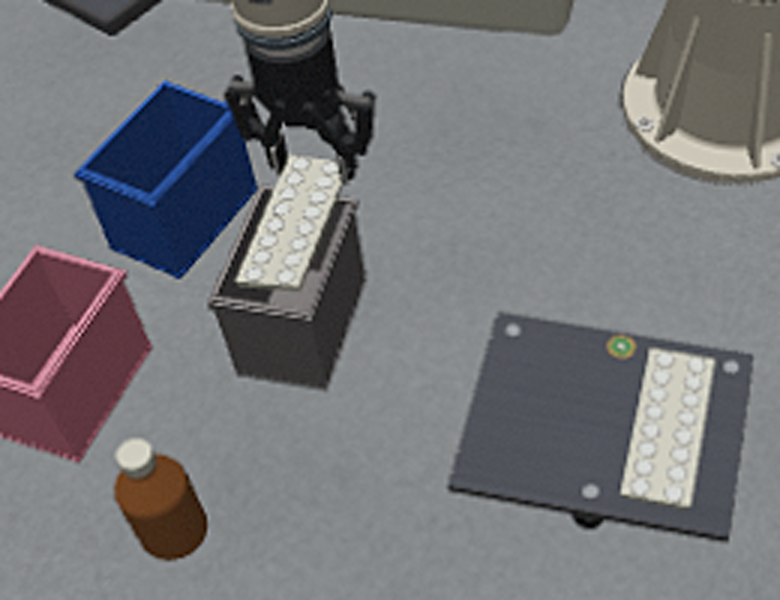

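Tile is over the bin, and the far wall clears the free end. The rim spans columns 235–430 and the tile 255–386, so I shift about 4 mm to the right and lower it until the tile touches the rim.

Request:
carry_out(rows="0 0 0.12 0.06 0;0 0 0 0.04 0;0 0 0 0 0")

```text
clock: 34.12
eef_pos: [378.0, -329.2, 140.8]
tcp_rot: [-3.142, 0.0, 0.179]
contact_force: [0.5, -0.1, -2.0]
opening: 0.686
```

Request:
carry_out(rows="0 0 0 0.05 0;0 0 0 0 0")

```text
clock: 34.38
eef_pos: [378.1, -329.3, 139.3]
tcp_rot: [3.141, -0.0, 0.179]
contact_force: [-0.4, -0.8, -1.4]
opening: 0.685
```

Request:
carry_out(rows="0 0 0 0.06 0;0 0 0 0 0")

```text
clock: 34.62
eef_pos: [378.0, -329.3, 138.4]
tcp_rot: [3.141, 0.0, 0.179]
contact_force: [-6.1, 2.8, 12.4]
opening: 0.684
```

Request:
carry_out(rows="0 0 0 -0.02 0;1 0 0 0 0;1 0 0 0 0;1 0 0 0 0;1 0 0 0 0;1 0 0 0 0")

```text
clock: 35.38
eef_pos: [378.0, -329.2, 138.0]
tcp_rot: [-3.141, 0.0, 0.179]
contact_force: [0.2, -0.4, 0.0]
opening: 1.004
```

Run:
```python
from h import *
go(376.9,-326.5,139,10.2)
cv2.imwrite("pics/w15.png",r.grab_frame("wrist"))
cv2.imwrite("pics/sc15.png",cv2.resize(r.grab_frame("scene")[60:260,150:410],None,fx=3,fy=3,interpolation=cv2.INTER_CUBIC))
```

```text
at [ 378.  -329.2  138. ] yaw 10.25 F [ 0.2 -0.4  0. ] op 1.004 t 35.38
units x -0.021 y -0.094 z -0.033 turn 0.007
```

View pics/w15.png

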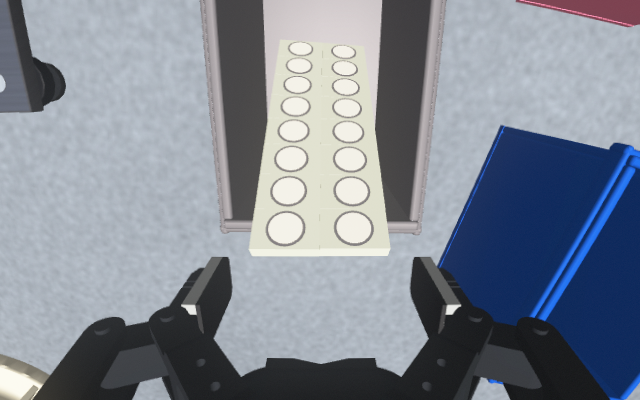

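View pics/sc15.png

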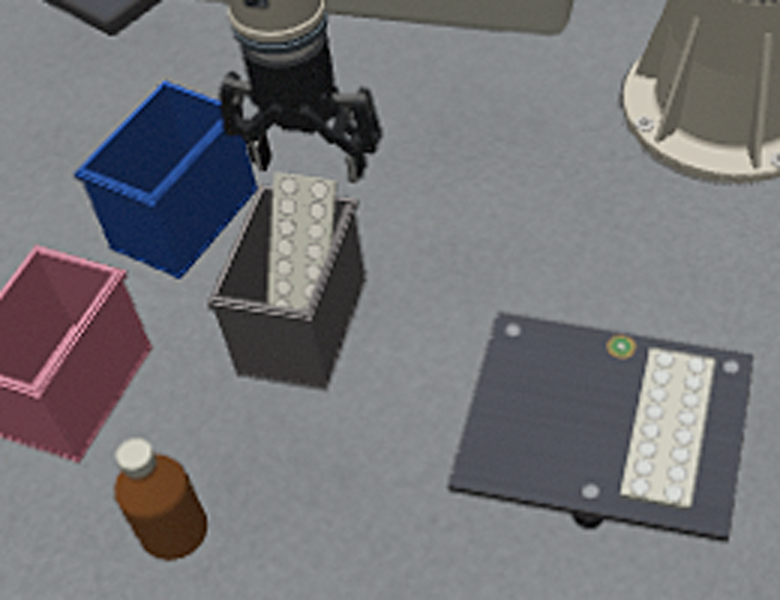

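The tile tipped in end-first, but its upper end still leans over the near rim (wrist view, end at row 250, rim at row 228). I want it fully inside, so I work out where it lies.

Run:
```python
from h import *
W=cam("wrist");S=cam("scene")
def tri(a,b):
    p1,v1=ray(W,a);p2,v2=ray(S,b);v1=v1[0]/np.linalg.norm(v1);v2=v2[0]/np.linalg.norm(v2)
    t=np.linalg.lstsq(np.stack([v1,-v2],1),p2-p1,rcond=None)[0]
    return (p1+t[0]*v1+p2+t[1]*v2)/2,np.linalg.norm(p1+t[0]*v1-p2-t[1]*v2)
s=lambda x,y:(150+x/3-.3,60+y/3-.3)
a=np.radians(10.1);cen=np.array([467.5,-310.5])
def show(n,p):
    d=p[0][:2]-cen; print(n,p[0].round(1),"bin frame",(d@[np.cos(a),np.sin(a)]).round(1),(d@[-np.sin(a),np.cos(a)]).round(1),"gap",p[1].round(1))
show("A top corner left",tri((250,249),s(338,181))); show("A right",tri((389,249),s(273,172)))
show("first well L",tri((285,229),s(320,189))); show("first well R",tri((354,229),s(289,184)))
show("well4L",tri((295,106),s(313,248))); show("well4R",tri((346,107),s(285,246)))
```

```text
A top corner left [ 385.3 -294.9  132.5] bin frame -78.2 29.8 gap 2.0
A right [ 401.5 -354.2  140.1] bin frame -72.7 -31.4 gap 0.6
first well L [ 396.4 -309.   128. ] bin frame -69.7 14.0 gap 0.8
first well R [ 402.8 -339.1  130. ] bin frame -68.7 -16.8 gap 1.3
well4L [ 446.  -300.3   97.6] bin frame -19.4 13.9 gap 8.2
well4R [ 451.3 -326.1   97.3] bin frame -18.7 -12.5 gap 4.9
```

The upper end stands about 12 mm over the rim (x −76 mm in the bin frame, z about 136 mm), at a slope of about 51°. I press down lightly with the shut fingers on its face just inside the rim, so it slides down into the bin.

Request:
carry_out(rows="1 0 0 -0.7 0;1 0 0 -0.9 0;0 0 0 -0.3 0;0 0.75 0 0 0;0 0.8 0 0 0;0 0 0 0 0;0 0 0 0 0")

```text
clock: 36.35
eef_pos: [423.8, -320.3, 194.2]
tcp_rot: [-3.14, 0.001, 0.18]
contact_force: [-0.4, -0.6, -1.3]
opening: 0.002
```

Run:
```python
from h import *
go(423.2,-318.4,138,10.2)
cv2.imwrite("pics/w16.png",r.grab_frame("wrist"))
```

```text
at [ 423.8 -320.3  194.2] yaw 10.32 F [-0.4 -0.6 -1.3] op 0.002 t 36.35
units x -0.008 y -0.067 z 1.873 turn 0.015
```

View pics/w16.png

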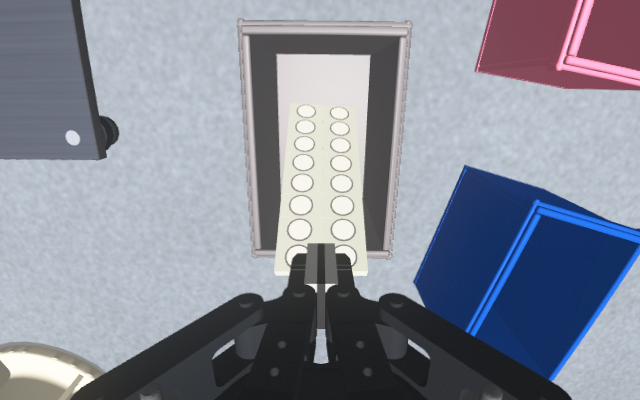

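Request:
carry_out(rows="0 0 -0.06 0.8 0;0 0 0 0.7 0;0 0 0 0.3 0;0 0 0 0.1 0;0 0 0 0.1 0;0 0 0 0 0")

```text
clock: 37.15
eef_pos: [423.6, -319.3, 135.4]
tcp_rot: [3.141, -0.0, 0.179]
contact_force: [-0.3, 0.4, 0.5]
opening: 0.003
```

Request:
carry_out(rows="0 0 0 0.1 0;0 0 0 0.1 0;0 0 0 0 0")

```text
clock: 37.52
eef_pos: [425.8, -320.0, 130.7]
tcp_rot: [3.139, -0.004, 0.179]
contact_force: [4.6, 2.0, 9.6]
opening: 0.005
```

Request:
carry_out(rows="0 0 0 0.06 0;0 0 0 0.06 0;0 0 0 0 0")

```text
clock: 37.9
eef_pos: [427.3, -320.5, 128.3]
tcp_rot: [3.137, -0.007, 0.178]
contact_force: [7.6, 4.5, 17.0]
opening: 0.001
```

Run:
```python
from h import *
go(423.2,-318.4,138,10.2)
cv2.imwrite("pics/w17.png",r.grab_frame("wrist"))
```

```text
at [ 427.3 -320.5  128.3] yaw 10.22 F [ 7.6  4.5 17. ] op 0.001 t 37.90
units x -0.122 y -0.095 z -0.322 turn 0.002
```

View pics/w17.png

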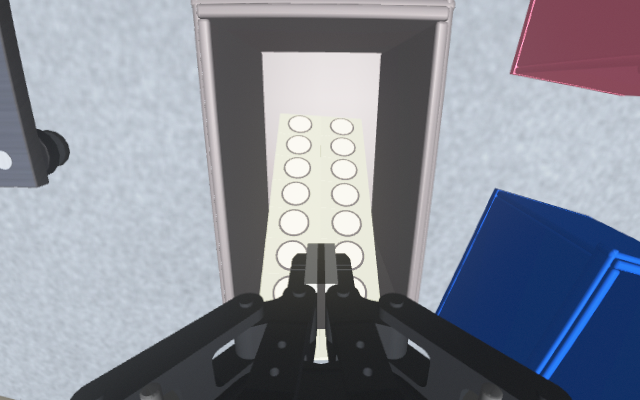

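Pressing doesn't slide it (17 N, self-locking). Instead I'll regrip the upper end, lift it, carry it inward until the low end meets the far wall, and let the upper end drop inside.

Request:
carry_out(rows="0 -0.1 0 -0.6 0;0 0 0 -0.8 0;0 0 0 -0.5 0;1 -0.4 0 0 0;1 -0.5 0 0 0;1 0 0 0 0;1 0 0 0 0")

```text
clock: 38.83
eef_pos: [393.6, -324.5, 182.0]
tcp_rot: [-3.141, 0.0, 0.178]
contact_force: [-0.1, -0.3, -0.0]
opening: 0.845
```

Run:
```python
from h import *
go(397.7,-323.8,140,10.2)
cv2.imwrite("pics/w18.png",r.grab_frame("wrist"))
cv2.imwrite("pics/sc18.png",cv2.resize(r.grab_frame("scene")[60:260,150:410],None,fx=3,fy=3,interpolation=cv2.INTER_CUBIC))
```

```text
at [ 393.6 -324.5  182. ] yaw 10.21 F [-0.1 -0.3 -0. ] op 0.845 t 38.83
units x 0.138 y 0.001 z 1.402 turn 0.001
```

View pics/w18.png

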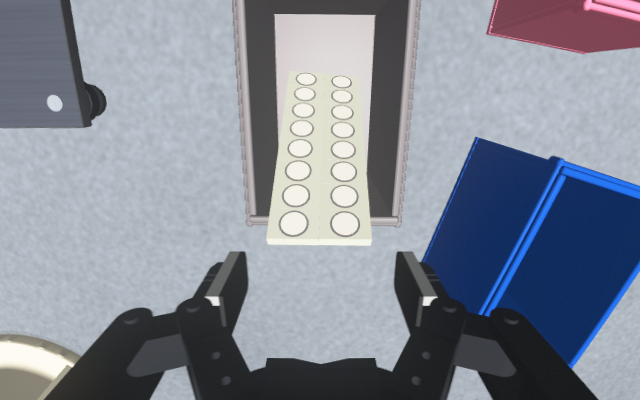

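View pics/sc18.png

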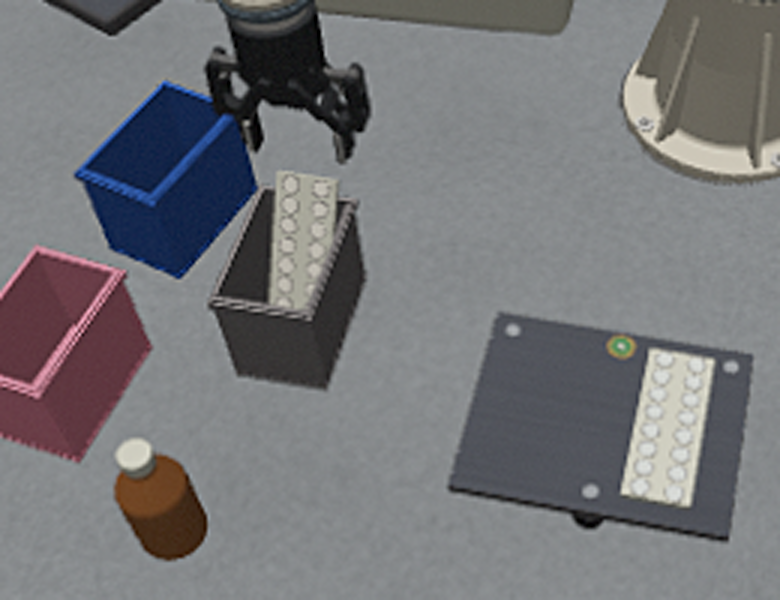

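Request:
carry_out(rows="1 0.14 0 0.3 0;1 0 0 0.6 0;1 0 0 0.4 0;1 0 0 0.1 0;0 0 0 0 0;0 0 0 0 0;0 0 0 0 0;0 0 0 0 0", newtons=50)

```text
clock: 39.92
eef_pos: [398.4, -324.0, 140.9]
tcp_rot: [3.141, -0.001, 0.179]
contact_force: [0.9, -0.5, 0.8]
opening: 0.686
```

Request:
carry_out(rows="0 0 0 -0.2 0;0 0 0 -0.4 0;0 0 0 -0.2 0;0 0 0 0 0")

```text
clock: 40.42
eef_pos: [398.4, -324.0, 165.3]
tcp_rot: [3.14, -0.001, 0.179]
contact_force: [0.2, 0.1, -1.1]
opening: 0.68
```

Run:
```python
from h import *
go(397.7,-323.8,140,10.2)
cv2.imwrite("pics/w19.png",r.grab_frame("wrist"))
cv2.imwrite("pics/sc19.png",cv2.resize(r.grab_frame("scene")[60:260,150:410],None,fx=3,fy=3,interpolation=cv2.INTER_CUBIC))
```

```text
at [ 398.4 -324.   165.3] yaw 10.25 F [ 0.2  0.1 -1.1] op 0.680 t 40.42
units x -0.022 y -0.012 z 0.843 turn 0.007
```

View pics/w19.png

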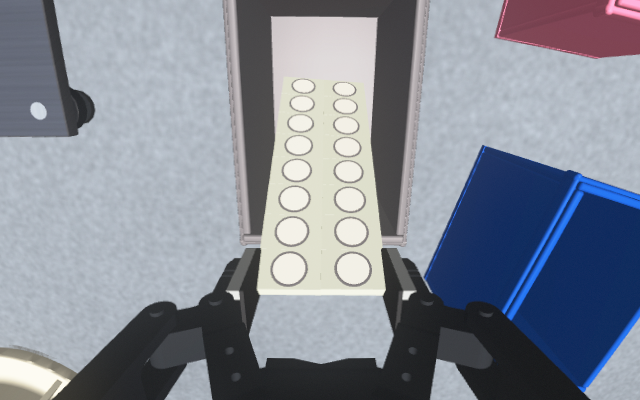

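View pics/sc19.png

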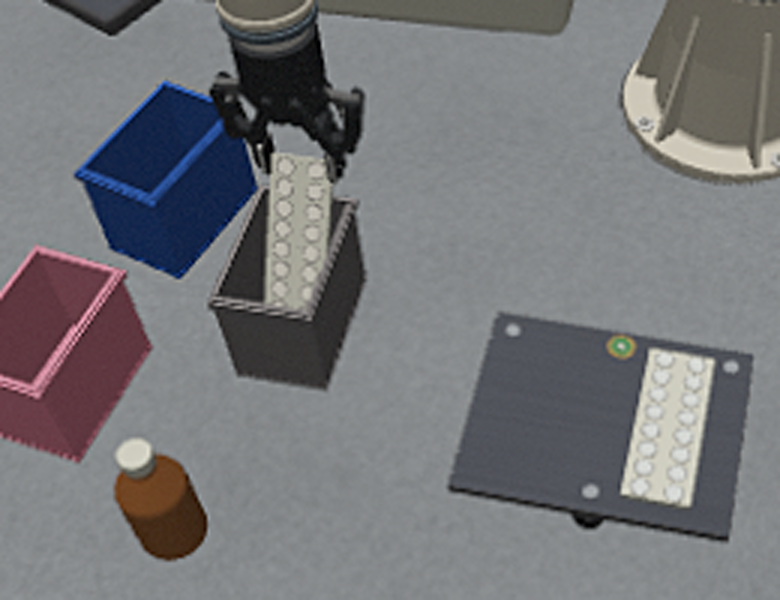

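Request:
carry_out(rows="0 0.4 0 0 0;0 0.4 0 0 0;0 0.35 0 0 0;0 0 0 0.3 0;0 0 0 0.25 0;0 0 0 0.1 0;0 0 0 0 0")

```text
clock: 41.4
eef_pos: [431.6, -317.5, 144.6]
tcp_rot: [-3.141, 0.001, 0.179]
contact_force: [0.2, 0.1, -1.5]
opening: 0.682
```

Run:
```python
from h import *
go(397.7,-323.8,140,10.2)
cv2.imwrite("pics/w20.png",r.grab_frame("wrist"))
cv2.imwrite("pics/sc20.png",cv2.resize(r.grab_frame("scene")[60:260,150:410],None,fx=3,fy=3,interpolation=cv2.INTER_CUBIC))
```

```text
at [ 431.6 -317.5  144.6] yaw 10.24 F [ 0.2  0.1 -1.5] op 0.682 t 41.40
units x -1.150 y 0.006 z 0.152 turn 0.005
```

View pics/w20.png

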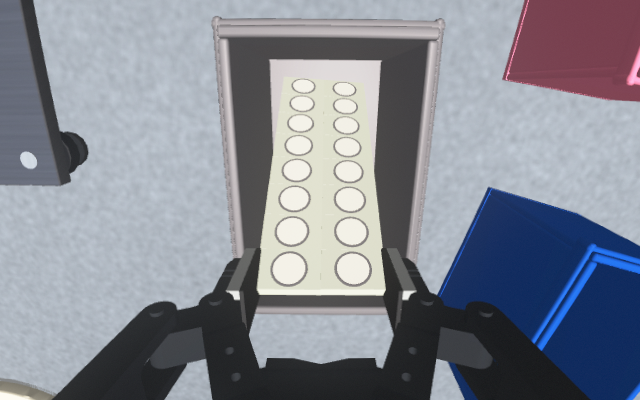

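View pics/sc20.png

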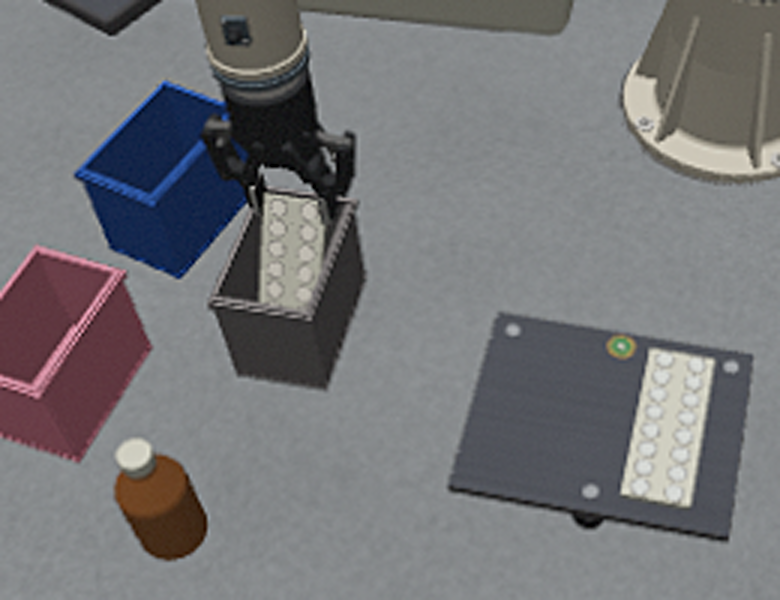

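Both ends are now inside the rim: the upper end at row 293, ahead of the near wall at row 310, and the low end near the far wall. I release.

Request:
carry_out(rows="1 0 0 0 0;1 0 0 0 0;1 0 0 0 0;1 0 0 0 0;1 0 0 -0.8 0;1 0 0 -1 0;1 0 0 -0.5 0")

```text
clock: 42.38
eef_pos: [432.6, -318.0, 215.4]
tcp_rot: [3.14, -0.001, 0.179]
contact_force: [0.5, 0.4, -0.7]
opening: 1.004
```

Run:
```python
from h import *
go(397.7,-323.8,140,10.2)
cv2.imwrite("pics/w21.png",r.grab_frame("wrist"))
cv2.imwrite("pics/sc21.png",cv2.resize(r.grab_frame("scene")[60:260,150:410],None,fx=3,fy=3,interpolation=cv2.INTER_CUBIC))
```

```text
at [ 432.6 -318.   215.4] yaw 10.26 F [ 0.5  0.4 -0.7] op 1.004 t 42.38
units x -1.178 y -0.014 z 2.514 turn 0.007
```

View pics/w21.png

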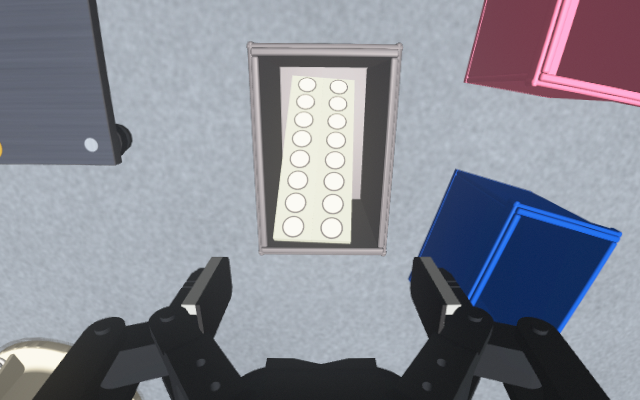

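View pics/sc21.png

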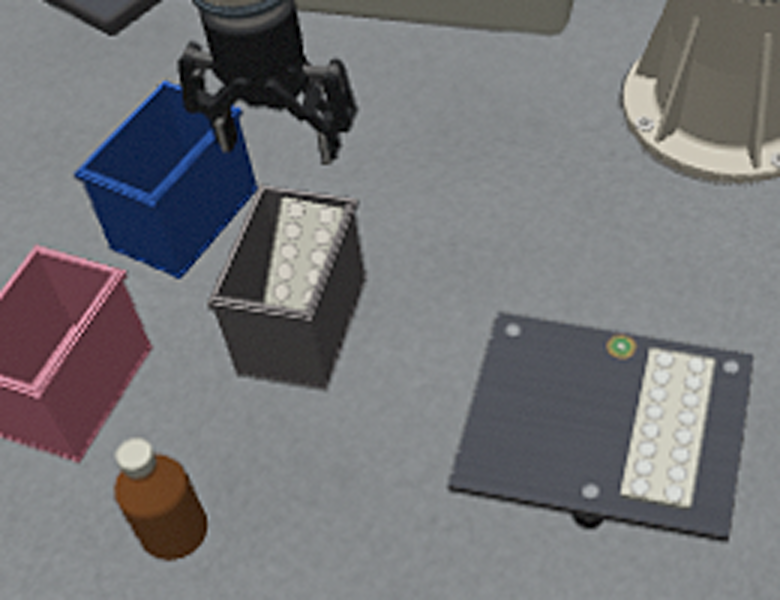

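The tile lies sloping wholly inside the bin (wrist columns 274–355, rows 76–243, within the rim). The flat tile is still on the plate. One last check that the bystanders haven't moved, then I hand in.

Run:
```python
from h import *
im=r.grab_frame("scene"); a=cv2.imread("pics/scene0.png")
for n,(x,y,w,h) in dict(bottle=(185,200,40,50),dishes=(248,265,50,58),swabs=(438,308,42,44),red=(450,160,70,35),pink=(132,140,50,75)).items():
    print(n,cv2.absdiff(im[y:y+h,x:x+w],a[y:y+h,x:x+w]).mean().round(2))
c=cam("scene");hsv=cv2.cvtColor(im,cv2.COLOR_BGR2HSV);m=(hsv[...,2]>190)&(hsv[...,1]<70)
for q in rects(im,m,c,55,300):
    if abs(q[0][0][0]-483)<40 and abs(q[0][0][1]-73)<40: print("flat tile",q[0])
s=r.sense(); print(s["clock"],s["contact_force"].round(1),abs(s["qvel"]).max().round(3))
print(r.sign_off())
```

```text
bottle 1.67
dishes 1.47
swabs 1.48
red 1.51
pink 1.58
flat tile ((484.20794677734375, 73.95942687988281), (157.7529754638672, 58.78147506713867), 8.816311836242676)
42.525 [1.  0.7 0.2] 0.022
the job is handed in; nothing more can be done
None
```

The job is done and handed in at 42.5 s. The twisted tile is in the grey reject bin and the flat one is on the levelling plate.

**Finding the twisted tile:** I laid both tiles side by side on the plate and pressed all eight corners with about 14–33 N. The pressed heights alone did not tell the tiles apart, since every corner read about 76 mm. The right-hand tile showed itself in the wrist pictures. Its edges shifted when I pressed its opposite corner, while the other tile's edges stayed put.

**Posting it:** I picked that tile up by its near end and tipped it over the bin's near rim, far end first.
- **First try:** it stuck with about 12 mm showing above the rim, and a light push down (17 N) did not free it.
- **Fix:** I gripped that end again, moved it inward and let it drop.

**Last checks:**
- The twisted tile lies sloping, wholly inside the bin below the rim.
- The flat tile is at about (484, 74), about where I laid it.
- The bottle, dishes, swab pot, red tile and pink bin match the first picture. I did not compare the blue bin in numbers, but the arm stayed clear of it.
- The arm stood still above the bin with the gripper open, touching nothing.

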